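# Tap a bearing cup square into a pump head

### The arm

A 6-joint arm with a two-finger parallel gripper is mounted at the origin on the work surface. World frame = base frame: x ahead of the robot, y to its left, z up, the work surface at z = 0. Lengths are in m, angles in rad, forces in N, time in s.
With the tool pointing down it reaches from about 0.35 to 0.975 m from the base axis. Payload 4.9 kg.
Tool frame: the origin (TCP) lies on the centre line of the jaws, within the pads' length; the fingertips stand manip.tcp_to_tips ahead of it and the grasp point (between the pads) lies 11 mm behind it (manip.tcp_to_tips is the distance from the TCP to the fingertips, in m); x points along the fingers, y is the direction in which the jaws open and shut, and the axes are right-handed (so a half turn about x gives the same grasp; the last joint's range is limited). The gripper opens to 85 mm and grips with 20 to 120 N. Pads are 22 mm wide; open, the fingers measure 114 mm over their backs; the gripper's body (76 mm by 85 mm) begins 54 mm behind the grasp point. The pads swing forward as they close: fully open they stand 13 mm farther back than shut.
Start: joints at [-0.119, 0.053, 1.613, -0, 1.476, -0.119], TCP at [0.625, 0, 0.239] pointing down, gripper open.
Joint ranges: [-3.01, 3.01], [-1.01, 2.22], [0.06, 2.58], [-1.02, 4.17], [0.09, 2.62], [-3.14, 3.14]. Speed limits (rad/s): [2.57, 2.57, 3.14, 3.14, 3.14, 3.14].

### API

Orientations are given as a unit quaternion [w, x, y, z].
In Python, from plant import status, imaging, workorder, manip gives the robot as it stands.
- The arm moves only by the tool carry_out, never from a script. Its argument "moves" is one flat list of numbers, 5 for each row, row after row: the opening, from 0 (shut) to 1 (fully open), then the shift along the tool's x, y, z in cm, then the turn about the tool's x in rad. In form: [claw, tx, ty, tz, twist, claw, tx, ty, tz, twist, ...]. A call has 1 to 12 rows; each row is the pose to reach, as a shift and turn from the pose commanded when the call began, along the tool's axes at that moment; what a row does not reach only later rows make up. A row lasts 1/12 s, in which the tool goes at most 41.7 mm and 7.16 degrees, less where a joint would pass 70% of its speed; a pose out of reach is approached as far as the arm can. A call with a gripper value outside its range is refused whole. The fingers move at their own pace and stop on an object; the grip force is fixed at half the most. Time passes only in rows, so rows that repeat a pose let the fingers close. It gives the time, the measured TCP pose, the force and the opening at its end, in the units of the state.
- status.state(): the state, without advancing time (a new reading comes with each control period).
- imaging.grab_frame(name): name is "scene" or "side" or "wrist"; returns the picture (384x512x3 uint8, red, green, blue); there is no depth.
- imaging.camera_info(name): a dict with "K" (3x3 intrinsics, pixels), "R" (3x3) and "t" (3): a world point X has camera coordinates R X + t. Camera axes: x right, y down, z forward; pixel columns grow to the right and rows downward; lengths in m; the calibration is good to about 2 mm. A picture is of the moment at which its call begins: read the wrist's pose just before it. camera_info takes no time and is no camera call; for the wrist camera it gives the pose at the moment of the call.
- workorder.job_done(): hands the job in, once; it reports no verdict.
The state is a dict: "time": time; "joint_pos": joint angles; "joint_vel": joint speeds; "joint_efforts": joint torques, N m; "tool_pos": TCP position; "tool_rot": TCP orientation; "contact_force": force on the tool from outside, world axes, zero at the start; "ft_torque": the same for the moment, N m; "gripper_width": opening from 0.0 (shut) to 1.0 (fully open).
Only numpy, scipy, OpenCV 4.12 (cv2) and the standard library are available. Lean on these libraries where they do the work, as an engineer would, in place of code of your own. Each camera call takes 0.05 s, during which the arm holds its last target.

### The job

Take the drift (the tapping tool) from its holder and, holding it in line with the leaning bore, tap the brass bearing cup into the pump head, a little at a time on alternate sides of its rim so that it never cocks more than about 5 degrees, until its flange sits flush on the pump head all round. Touch the cup with the drift only, leave the other things on the bench alone, and stand the drift back in its holder.

Things in the scene. Friction and masses are not known exactly. Their poses are not given: they have to be found in the camera images.
- pump_head: green round pump head, fixed on a grey stand, its bore leaning 35 degrees from vertical. Origin: centre of the bore's mouth, in the flat mouth face (outer diameter 94 mm), 125 mm above the bench. z: along the bore's axis, out of it (up and sideways); y is level; x up the slope of the face. Bore 57 mm wide, 34 mm deep. A 104 mm ring lies 42 mm below the face; brass outlet at +y.
- cup: brass flanged bearing cup, started in the bore, 8 to 12 mm proud, up to 3 degrees out of square. Flange outer diameter 72 mm, inner 42 mm, 6 mm thick; sleeve below it 54 mm wide, 22 mm long. Origin: centre of the flange's underside; z out of the bore. Home: flange underside on the pump head's mouth face, so that both origins and z axes coincide.
- drift: tapping tool, 118 mm long, about 0.22 kg, round, upright in the holder. Origin: centre of the tip's flat face; z along the tool to the handle. White tip 16 mm in diameter from z = 0 to 55 mm, red guard disc 44 mm in diameter from 55 to 63 mm, black rubber handle 26 mm in diameter from 63 to 118 mm (grip it here, just above the guard).
- holder: fixed holder: 100 mm square dark plate 12 mm thick with an upright grey tube, outer diameter 40 mm, inner diameter 26 mm, whose rim is 75 mm above the bench. Origin: centre of its underside, z up. The drift stands in it with its guard resting on the rim, its tip's face 20 mm above the bench.
- gauge: bystander: pressure gauge on a brass foot (48 mm wide), 92 mm tall; origin under its centre
- tape_roll: bystander: red ring 84 mm wide, 30 mm tall, lying flat; origin under its centre
- can: bystander: blue can 60 mm wide, 100 mm tall; origin under its centre
- cup_face (a point): centre of the flange's upper face, to be tapped about 28 mm from the axis; same axes as the cup. Tight fit: about 8 N on one side of the rim moves that side down with the tip while the opposite side stays, so 4 mm on one side sinks the middle 2 mm and tilts the cup 4 degrees. It stays where it is left; when home it stops hard.
Mind the look-alikes: they are no part of the job. There is more than one size of the drift; the one meant has the size given above.

How it is judged:
On the way, in this order (a step that is already met when the one before it is completed fails the run):
1. the drift is out of its holder (height (world z) of drift above 0.1 m), for 0.1 s.
2. the cup is home: flange within 1.5 mm of the mouth face and square within 0.04 rad (z of cup in the frame of pump_head below 0.0015 m and angle between the z axis of cup and the z axis of pump_head, either way round below 0.04 rad), for 0.2 s.
At the end, for the whole second after the job is handed in: The cup's flange sits on the mouth face (within 1.5 mm at its centre, square within 0.04 rad), and the drift stands at rest in its holder, guard down on the rim (tip within 12 mm of the holder's axis and less than 26 mm above the bench, upright within 0.15 rad) (all of step 2 and horizontal distance between drift and holder below 0.012 m and angle between drift's own z axis and vertical below 0.15 rad and height (world z) of drift below 0.026 m and linear speed of drift below 0.02 m/s); the robot touches nothing.
It fails at once if the cup is cocked more than 0.12 rad (7 degrees) to the bore (angle between the z axis of cup and the z axis of pump_head, either way round above 0.12 rad).
It fails at once if the gripper or arm pushes the cup (over 1 N) (contact force between any of the fingers, the arm and cup above 1 N).
It fails at once if the drift pushes the cup (over 4 N) while more than 0.26 rad (15 degrees) out of line with the bore (contact force between drift and cup above 4 N and angle between the z axis of drift and the z axis of pump_head, either way round above 0.26 rad).
It fails at once if a bystander is moved more than 20 mm (distance of any of gauge, tape_roll, can from where it was at the start of the episode above 0.02 m).
It also fails if it takes over 58 s, if anything falls off the work surface, if the arm or the gripper's body presses on something with over 40 N, if the wrist force passes 120 N, or if a joint passes its speed limit or range.

## Working session

There is one attempt and no reset: what is moved stays moved. The work goes in short steps, Python scripts to look and compute and a tool call to move; the robot and the scene stay as the last step left them, time stands still between calls to the robot, and variables do not carry over. Pictures are saved under pics/ and viewed, and the job is handed in when it is done.

Besides the shell and the picture viewer there is one more tool, called after "Emit:" as name(argument=value, ...) on one line, values as JSON. carry_out: Moves the arm, as the interface text tells. Its arguments: {"type":"object","properties":{"moves":{"type":"array","items":{"type":"number"}}},"required":["moves"]}

```bash
mkdir -p pics; ls; python3 - <<'E'
from plant import status, imaging, workorder, manip
import cv2,numpy as np
print(status.state()); print([a for a in dir(manip) if a[0]!='_'], manip.tcp_to_tips)
for n in ["scene","side","wrist"]:
    ci=imaging.camera_info(n); print(n,np.round(ci["K"],1).tolist(),np.round(ci["R"],4).tolist(),np.round(ci["t"],4).tolist())
    im=imaging.grab_frame(n); cv2.imwrite(f"pics/{n}0.png",im[:,:,::-1])
E
```

```text
pics
{'time': 0.0, 'joint_pos': array([-1.19017758e-01,  5.33646058e-02,  1.61432888e+00,  2.23397606e-06,
        1.47598495e+00, -1.18972957e-01]), 'joint_vel': array([ 1.96238701e-05, -4.20149757e-04,  2.16888104e-03,  1.56274048e-03,
       -1.99460264e-03,  1.49365256e-03]), 'joint_efforts': array([ 2.70554956e-04, -3.93670499e+01, -3.70175600e+01, -1.62778279e-04,
        6.93513779e-03, -6.06393527e-06]), 'tool_pos': array([6.24382686e-01, 6.37456830e-05, 2.38037362e-01]), 'tool_rot': array([ 0.49940833,  0.49955575,  0.50056862, -0.50046622]), 'contact_force': array([ 0.18803736, -0.1929466 , -0.88599663]), 'ft_torque': array([ 0.00644342, -0.00873243, -0.00413885]), 'gripper_width': 0.9979580735488532}
['IKError', 'tcp_to_tips'] 0.008
scene [[370.0, 0.0, 254.8], [0.0, 370.0, 196.0], [0.0, 0.0, 1.0]] [[0.7129, 0.701, 0.016], [0.4849, -0.4763, -0.7335], [-0.5066, 0.5307, -0.6795]] [-0.398, -0.2339, 1.0982]
side [[460.0, 0.0, 246.1], [0.0, 460.0, 182.1], [0.0, 0.0, 1.0]] [[-0.9857, -0.1678, 0.0145], [-0.094, 0.4763, -0.8743], [0.1398, -0.8631, -0.4852]] [0.5639, 0.162, 1.0488]
wrist [[338.9, 0.0, 260.4], [0.0, 338.9, 194.0], [0.0, 0.0, 1.0]] [[1.0, 0.0002, -0.0024], [0.0008, -0.9599, 0.2802], [-0.0022, -0.2802, -0.9599]] [-0.6243, -0.0368, 0.3794]
```

View pics/scene0.png

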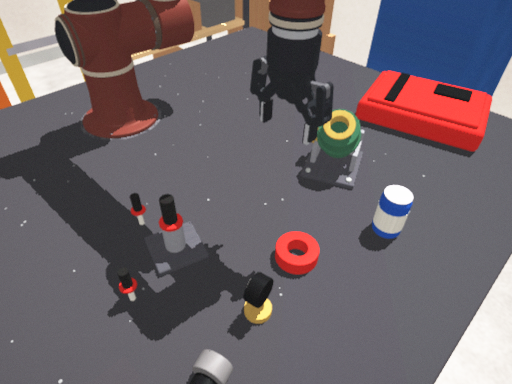

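View pics/side0.png

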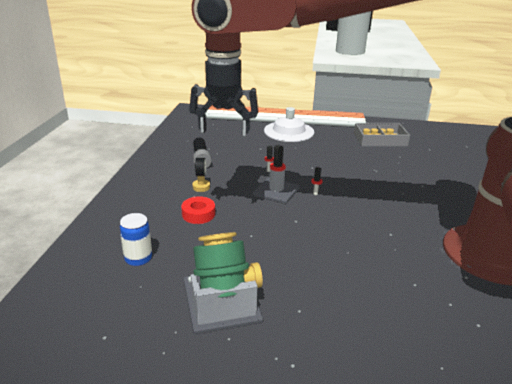

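View pics/wrist0.png

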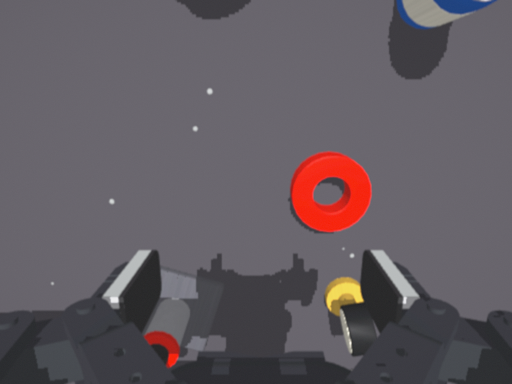

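```bash
cat > h.py <<'E'
import cv2,numpy as np
from plant import status, imaging
def ray(ci,uv):
    K,R,t=[np.array(ci[k]) for k in("K","R","t")]
    d=R.T@np.linalg.solve(K,np.array([uv[0],uv[1],1.0])); return -R.T@t,d/np.linalg.norm(d)
def onz(ci,uv,z):
    o,d=ray(ci,uv); return o+d*(z-o[2])/d[2]
def tri(*obs):
    A=np.zeros((3,3));b=np.zeros(3)
    for ci,uv in obs:
        o,d=ray(ci,uv);P=np.eye(3)-np.outer(d,d);A+=P;b+=P@o
    X=np.linalg.solve(A,b); r=[np.linalg.norm((np.eye(3)-np.outer(d,d))@(X-o)) for o,d in [ray(c,u) for c,u in obs]]
    return X,np.array(r)
def proj(ci,X):
    p=np.array(ci["K"])@(np.array(ci["R"])@X+np.array(ci["t"])); return p[:2]/p[2]
E
python3 - <<'E'
import cv2,numpy as np
s=cv2.imread('pics/scene0.png');d=cv2.imread('pics/side0.png')
a=cv2.resize(s[175:315,100:240],(560,560),interpolation=cv2.INTER_CUBIC)
cv2.imwrite('pics/c1.png',a)
b=cv2.resize(d[130:220,240:340],(700,600)[:2],interpolation=cv2.INTER_CUBIC);cv2.imwrite('pics/c2.png',b)
cv2.imwrite('pics/c3.png',cv2.resize(d[220:330,175:275],(545,600),interpolation=cv2.INTER_CUBIC))
cv2.imwrite('pics/c4.png',cv2.resize(s[95:195,290:390],(600,600),interpolation=cv2.INTER_CUBIC))
E
```

```text
(no output)
```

View pics/c1.png

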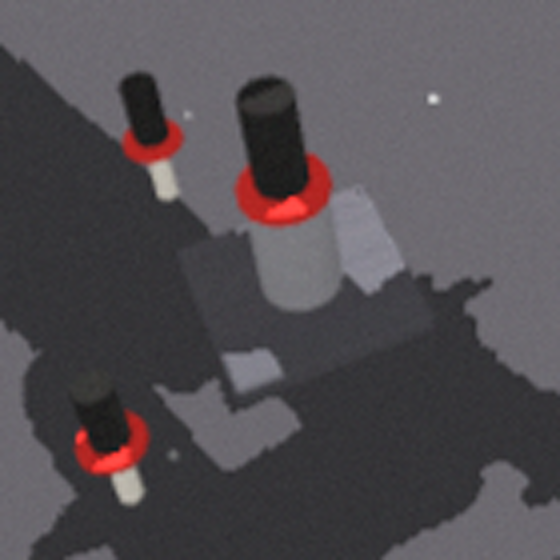

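View pics/c2.png

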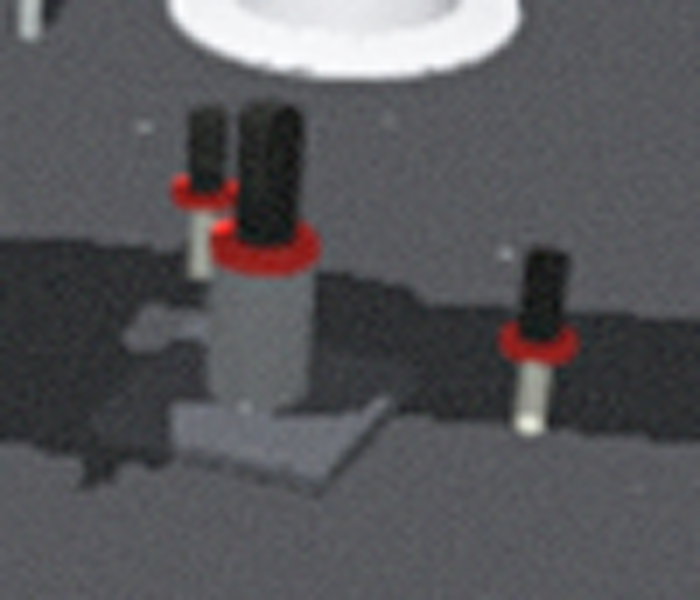

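View pics/c3.png

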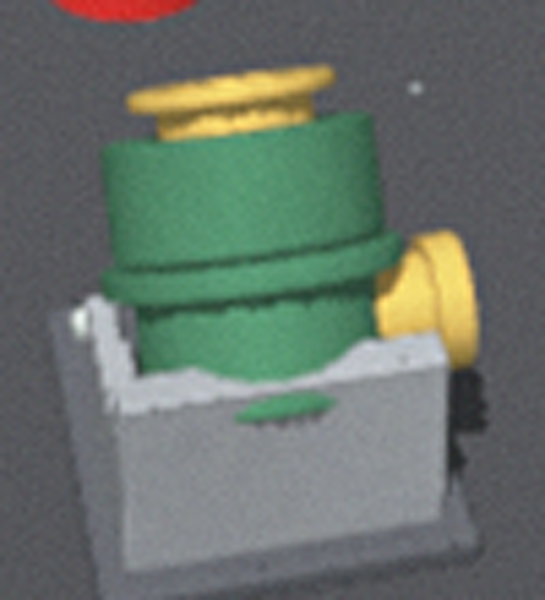

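View pics/c4.png

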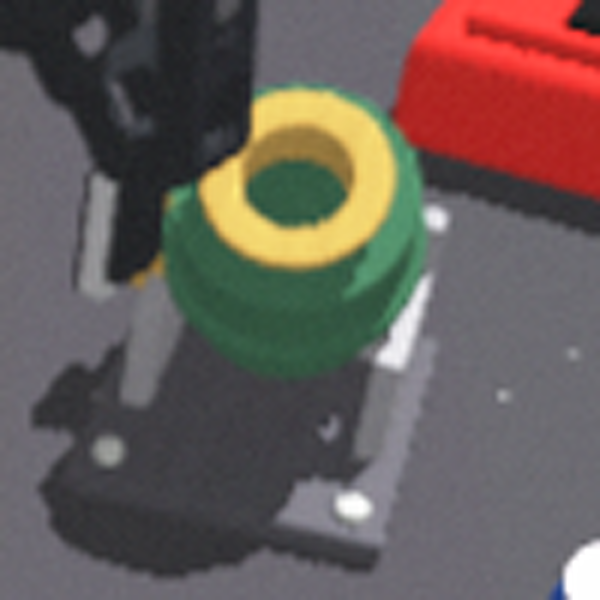

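```bash
python3 - <<'E'
from h import *
S=imaging.camera_info("scene");D=imaging.camera_info("side")
s=cv2.imread('pics/scene0.png');d=cv2.imread('pics/side0.png')
def comps(im,lo,hi,roi,mn=20):
    hsv=cv2.cvtColor(im,cv2.COLOR_BGR2HSV);m=cv2.inRange(hsv,np.array(lo),np.array(hi))
    z=np.zeros_like(m);z[roi[1]:roi[3],roi[0]:roi[2]]=m[roi[1]:roi[3],roi[0]:roi[2]]
    c,_=cv2.findContours(z,cv2.RETR_EXTERNAL,cv2.CHAIN_APPROX_NONE)
    return [x for x in c if cv2.contourArea(x)>mn]
for nm,im,ci,roi in(("scene",s,S,(150,200,200,245)),("side",d,D,(262,150,300,180))):
    for c in comps(im,(0,150,90),(8,255,255),roi,15)+comps(im,(172,150,90),(180,255,255),roi,15):
        h=cv2.convexHull(c);e=cv2.fitEllipse(h)
        print(nm,"guard",cv2.boundingRect(c),np.round(e[0],1),np.round(e[1],1),np.round(onz(ci,e[0],.079),4))
for nm,im,ci,roi in(("scene",s,S,(300,90,385,170)),("side",d,D,(185,225,275,310))):
    for c in comps(im,(15,120,100),(35,255,255),roi):
        e=cv2.fitEllipse(cv2.convexHull(c)); print(nm,"brass",cv2.boundingRect(c),np.round(e[0],1),np.round(e[1],1),round(e[2]))
    for c in comps(im,(60,60,30),(90,255,255),roi):print(nm,"green",cv2.boundingRect(c))
# bystanders coarse
print("tape",onz(S,(297,253),.015),"can base",onz(S,(388,232),0),"gauge",onz(S,(258,312),0),"lookalikes",onz(S,(141,224),0),onz(S,(132,299),0))
print("pump centre rough",tri((S,(339,126)),(D,(217,239))))
E
```

```text
scene guard (159, 214, 24, 17) [170.5 221.7] [18.  23.4] [ 0.519  -0.1842  0.079 ]
side guard (270, 163, 15, 8) [277.1 166.2] [ 8.5 14.6] [ 0.5195 -0.1824  0.079 ]
scene brass (323, 110, 33, 30) [339.  124.7] [29.1 32.1] 80
scene green (331, 122, 16, 10)
scene green (317, 110, 44, 48)
side brass (244, 263, 18, 24) [253.2 275.7] [18.7 26.3] 175
side brass (199, 233, 37, 12) [217.8 238.5] [10.2 43.4] 83
side green (218, 292, 18, 5)
side green (194, 240, 55, 50)
tape [ 0.70250843 -0.03065088  0.015     ] can base [0.79536542 0.15919677 0.        ] gauge [ 0.73085489 -0.16770488  0.        ] lookalikes [ 0.41234906 -0.19615546  0.        ] [ 0.55597063 -0.3071284   0.        ]
pump centre rough (array([0.58821989, 0.23915642, 0.13057967]), array([0.00041356, 0.00041356]))
```

The three candidates in the scene view are at (138,210), (128,288) and (170,230). The first two are small and stand free on the bench. The one at (170,230) is full size and stands in the holder, and the crop confirms it is the drift. Next I look at the pump head with the wrist camera.

Emit:
carry_out(moves=[1, -2, -1, -4, 0, 1, -2, -2, -8, 0, 1, -2, -3, -12, 0, 1, -2, -3.6, -16, 0, 1, -2, -3.6, -20, 0, 1, -2, -3.6, -23, 0, 1, -2, -3.6, -24, 0, 1, -2, -3.6, -24, 0, 1, -2, -3.6, -24, 0, 1, -2, -3.6, -24, 0])

```text
time: 0.98
tool_pos: [0.5892, 0.2386, 0.259]
tool_rot: [-0.5, -0.5, -0.5, 0.501]
contact_force: [-0.5, -0.5, 0.1]
gripper_width: 0.997
```

```bash
python3 - <<'E'
from h import *
import pickle
st=status.state();print(st['time'],st['tool_pos'],st['tool_rot'],st['joint_vel'])
out={}
for n in("wrist","scene"):
    ci=imaging.camera_info(n);im=imaging.grab_frame(n)[:,:,::-1].copy();cv2.imwrite(f'pics/{n}1.png',im);out[n]=ci
pickle.dump(out,open('ci1.pkl','wb'))
s=cv2.imread('pics/scene1.png');cv2.imwrite('pics/c5.png',cv2.resize(s[90:190,290:390],(600,600),interpolation=cv2.INTER_CUBIC))
E
```

```text
0.9833 [0.58916889 0.23862651 0.25901623] [-0.49976555 -0.50001867 -0.49958214  0.50063301] [-0.01550498 -0.00791167  0.00179195  0.00189473  0.00060023  0.00193516]
```

View pics/wrist1.png

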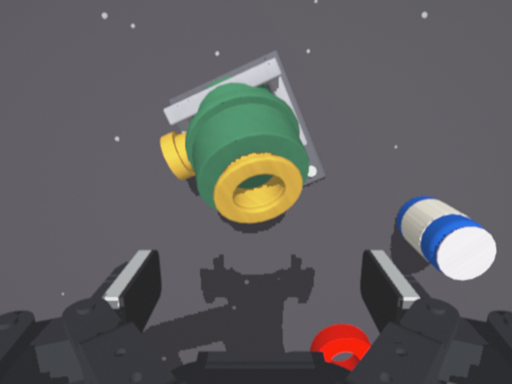

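View pics/c5.png

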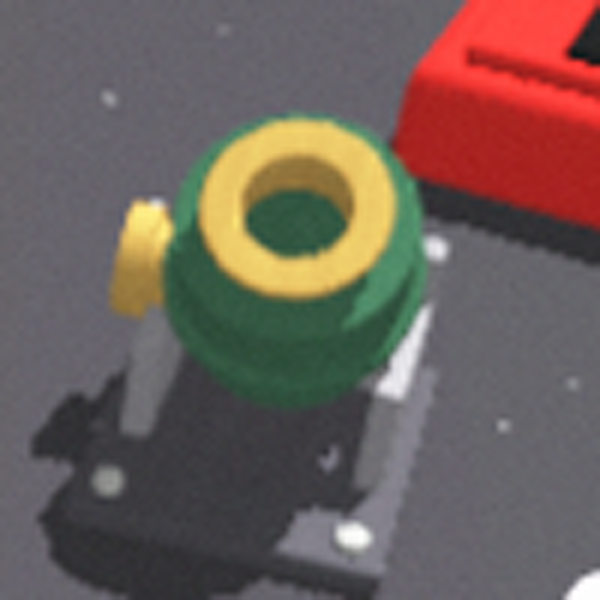

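```bash
python3 - <<'E'
from h import *
w=cv2.imread('pics/wrist1.png');cv2.imwrite('pics/c6.png',cv2.resize(w[40:240,150:340],(760,800)[0:2] if 0 else (570,600),interpolation=cv2.INTER_CUBIC))
import pickle;ci=pickle.load(open('ci1.pkl','rb'))['wrist']
for z in(0,.008,.012):
  P=[onz(ci,u,z) for u in((275,52),(325,175))];v=P[1]-P[0];print("edge",z,np.round(P,4).tolist(),np.degrees(np.arctan2(v[1],v[0])),np.linalg.norm(v))
P=[onz(ci,u,.08) for u in((165,112),(278,62))];v=P[1]-P[0];print("bar",np.degrees(np.arctan2(v[1],v[0])))
E
```

```text
edge 0 [[0.6052, 0.3539, 0.0], [0.6662, 0.2178, 0.0]] -65.83321024383656 0.14912116802783235
edge 0.008 [[0.6049, 0.353, 0.008], [0.6647, 0.2197, 0.008]] -65.83321024383652 0.14609151424310268
edge 0.012 [[0.6047, 0.3526, 0.012], [0.6639, 0.2206, 0.012]] -65.83321024383655 0.1445766873507378
bar 22.5384060601625
```

View pics/c6.png

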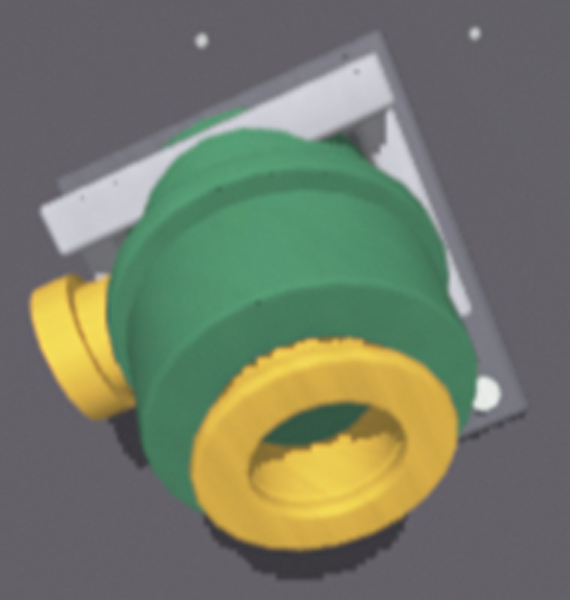

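```bash
python3 - <<'E'
from h import *
import pickle
C=pickle.load(open('ci1.pkl','rb'))
w=cv2.imread('pics/wrist1.png');s=cv2.imread('pics/scene1.png')
for pt in((255,165),(220,195),(290,200),(258,158),(245,200),(240,220),(262,215)):print(pt,w[pt[1],pt[0]],end=' ')
for pt in((328,125),(350,135),(336,134),(340,118),(352,120)):print('s',pt,s[pt[1],pt[0]],end=' ')
E
```

```text
(255, 165) [ 73 175 215] (220, 195) [ 70 166 206] (290, 200) [ 71 171 211] (258, 158) [ 83 206 237] (245, 200) [ 78 189 226] (240, 220) [ 68 165 203] (262, 215) [ 70 175 215] s (328, 125) [104 202 236] s (350, 135) [ 68 127 150] s (336, 134) [106 206 238] s (340, 118) [ 58 114 144] s (352, 120) [103 203 238]
```

```bash
cat > circ.py <<'E'
from h import *
from scipy.optimize import least_squares
def contours(im,lo,hi,roi):
    m=cv2.inRange(im,np.array(lo),np.array(hi));z=np.zeros_like(m);z[roi[1]:roi[3],roi[0]:roi[2]]=m[roi[1]:roi[3],roi[0]:roi[2]]
    z=cv2.morphologyEx(z,cv2.MORPH_CLOSE,np.ones((3,3)))
    c,h=cv2.findContours(z,cv2.RETR_CCOMP,cv2.CHAIN_APPROX_NONE)
    i=max([k for k in range(len(c)) if h[0][k][3]<0],key=lambda k:cv2.contourArea(c[k]))
    ch=[c[k] for k in range(len(c)) if h[0][k][3]==i]
    return c[i][:,0].astype(float),(max(ch,key=cv2.contourArea)[:,0].astype(float) if ch else None)
def normal(tilt,az): return np.array([np.sin(tilt)*np.cos(az),np.sin(tilt)*np.sin(az),np.cos(tilt)])
def fit(obs,x0):
    """obs: list of (ci,pts,radius)"""
    rays=[(ray(ci,(0,0))[0],np.array([ray(ci,p)[1] for p in pts]),r) for ci,pts,r in obs]
    def f(x):
        c=x[:3];n=normal(x[3],x[4]);out=[]
        for o,d,r in rays:
            X=o+d*(((c-o)@n)/(d@n))[:,None]; out.append(np.linalg.norm(X-c,axis=1)-r)
        return np.concatenate(out)*1000
    s=least_squares(f,x0,loss='soft_l1',f_scale=.6); return s.x,np.sqrt(np.mean(f(s.x)**2)),f(s.x)
E
python3 - <<'E'
from circ import *
import pickle
C=pickle.load(open('ci1.pkl','rb'))
w=cv2.imread('pics/wrist1.png');s=cv2.imread('pics/scene1.png')
ow,iw=contours(w,(40,150,188),(100,190,221),(205,145,310,230))
os_,is_=contours(s,(60,165,200),(140,230,255),(320,105,360,145))
for n,p in(('ow',ow),('iw',iw),('os',os_),('is',is_)):
    print(n,None if p is None else (len(p),np.round(cv2.fitEllipse(p.astype(np.float32)),1) if 0 else cv2.fitEllipse(p.astype(np.float32))))
x0=[.59,.24,.135,.6,-1.16]
for nm,obs in(("w",[(C['wrist'],ow,.036)]),("s",[(C['scene'],os_,.036)]),("both",[(C['wrist'],ow,.036),(C['scene'],os_,.036)])):
    x,r,_=fit(obs,x0);print(nm,np.round(x[:3],4),np.degrees(x[3:]),r)
z=cv2.resize(w[140:235,200:315],None,fx=5,fy=5)
for p in ow: cv2.circle(z,(int((p[0]-200+.5)*5),int((p[1]-140+.5)*5)),2,(0,0,255),-1)
cv2.imwrite('pics/c7.png',z)
E
```

```text
ow (277, ((257.465087890625, 189.40554809570312), (60.80166244506836, 89.80587768554688), 74.52099609375))
iw (206, ((258.2789611816406, 192.53704833984375), (40.04375457763672, 48.49203109741211), 69.6876449584961))
os (83, ((339.2019348144531, 124.15318298339844), (27.62249183654785, 30.98082160949707), 84.87500762939453))
is (55, ((339.119140625, 124.0675048828125), (18.486970901489258, 20.388891220092773), 81.13626861572266))
w [0.5878 0.2341 0.1307] [ 32.75809281 -66.37003865] 1.9791070877107193
s [0.5668 0.2754 0.1107] [ 33.43780327 -64.02517462] 0.6855295555419212
both [0.5878 0.2358 0.136 ] [ 33.50536037 -67.0903509 ] 2.1422019672380874
```

View pics/c7.png

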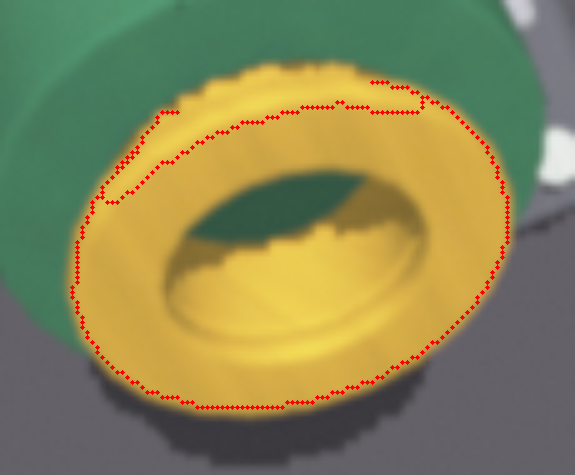

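```bash
python3 - <<'E'
from circ import *
import pickle
C=pickle.load(open('ci1.pkl','rb'))
w=cv2.imread('pics/wrist1.png');s=cv2.imread('pics/scene1.png')
ow,iw=contours(w,(40,150,188),(100,190,221),(205,145,310,230))
os_,is_=contours(s,(60,165,200),(140,230,255),(320,105,360,145))
q=(ow-[200,140]+.5)*5
k=((q[:,1]>205)|((q[:,0]>185)&(q[:,0]<365))|(q[:,0]>432)); ow=ow[k]
x0=[.59,.24,.135,.6,-1.16]
for nm,obs in(("w",[(C['wrist'],ow,.0357)]),("s",[(C['scene'],os_,.0352)]),("both",[(C['wrist'],ow,.0357),(C['scene'],os_,.0352)])):
    x,r,_=fit(obs,x0);print(nm,np.round(x[:3],4),np.degrees(x[3:]),r)
print(tri((C['wrist'],(257.5,189.2)),(C['scene'],(339.2,124.15))))
# green mouth face outer edge (94mm)?
E
```

```text
w [0.5882 0.2333 0.1318] [ 35.20550884 -66.49977105] 0.8188673603561466
s [0.5754 0.26   0.1212] [ 33.43210177 -64.02576031] 0.6701935543891997
both [0.5884 0.2349 0.137 ] [ 36.01061575 -67.06770232] 1.293176283523822
(array([0.58745197, 0.23824571, 0.13578183]), array([0.00035493, 0.00035493]))
```

Emit:
carry_out(moves=[1, 0, -1, 4, 0, 1, 0, -2, 8, 0, 1, 0, -3, 12, 0, 1, 0, -4, 16, 0, 1, 0, -5, 20, 0, 1, 0, -6, 24, 0, 1, 0, -7, 28, 0, 1, 0, -7, 32, 0, 1, 2, -7, 36, 0, 1, 4, -7, 40, 0, 1, 6, -7, 42.3, 0, 1, 7, -7, 42.3, 0])

```text
time: 2.08
tool_pos: [0.5167, -0.1882, 0.1865]
tool_rot: [-0.498, -0.501, -0.499, 0.503]
contact_force: [-0.6, -0.6, -0.2]
gripper_width: 1.002
```

```bash
python3 - <<'E'
from h import *
st=status.state();print(st['time'],st['tool_pos'])
import pickle;ci=imaging.camera_info("wrist");im=imaging.grab_frame("wrist")[:,:,::-1].copy();cv2.imwrite('pics/wrist2.png',im)
pickle.dump(ci,open('ci2.pkl','wb'))
print(proj(ci,np.array([.5192,-.1833,.138])),proj(ci,np.array([.5192,-.1833,.083])))
E
```

```text
2.0833 [ 0.51671478 -0.18816637  0.18649663]
[264.29657727 214.90326024] [263.74381868 189.25482615]
```

View pics/wrist2.png

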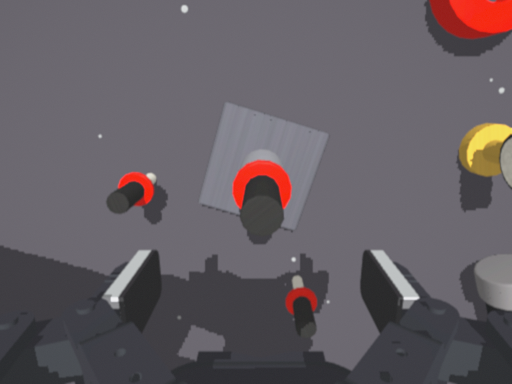

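The picture shows the big drift with its handle top at (262,214) and guard at (261,187), close to the predicted positions. The two small look-alikes at (125,195) and (300,310) are well clear of the fingers. I descend to grasp.

Emit:
carry_out(moves=[1, 0, -0.1, 0, 0, 1, 3, -0.1, 0, 0, 1, 6, -0.1, 0, 0, 1, 8, -0.1, 0, 0, 1, 9, -0.1, 0, 0, 1, 9, -0.1, 0, 0, 0, 9, -0.1, 0, 0, 0, 9, -0.1, 0, 0, 0, 9, -0.1, 0, 0, 0, 9, -0.1, 0, 0, 0, 9, -0.1, 0, 0, 0, 9, -0.1, 0, 0])

```text
time: 3.13
tool_pos: [0.5188, -0.1834, 0.1008]
tool_rot: [0.501, 0.5, 0.499, -0.5]
contact_force: [-0.8, 0.7, 3.4]
gripper_width: 0.292
```

```bash
python3 - <<'E'
from h import *
st=status.state();print(st['time'],st['tool_pos'],st['contact_force'],st['gripper_width'])
for n in("side","wrist"):
  im=imaging.grab_frame(n)[:,:,::-1].copy();cv2.imwrite(f'pics/{n}3.png',im)
  if n=="side":cv2.imwrite('pics/c8.png',cv2.resize(im[90:220,210:350],(646,600),interpolation=cv2.INTER_CUBIC))
E
```

```text
3.1333 [ 0.51881121 -0.18343332  0.10078601] [-0.82108752  0.68406957  3.40721691] 0.2921180901186963
```

View pics/c8.png

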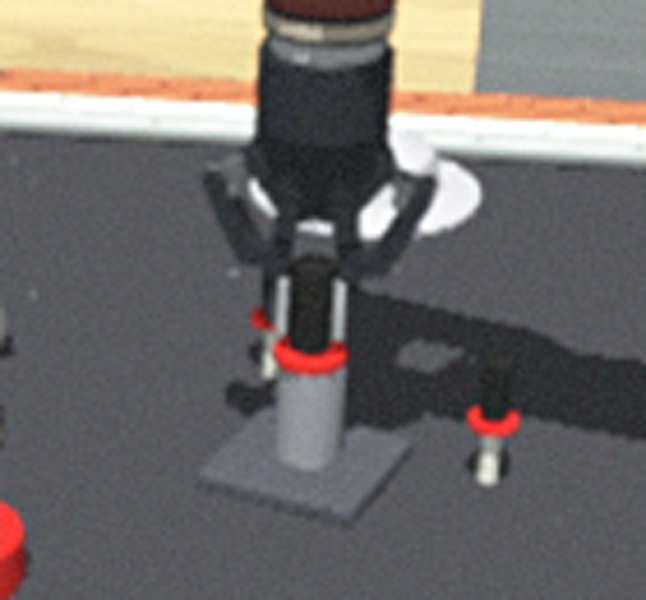

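View pics/wrist3.png

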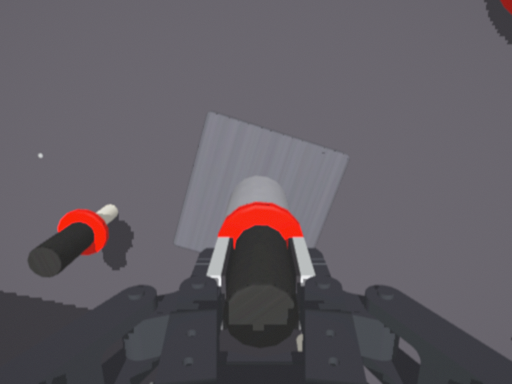

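The drift is gripped at opening 0.292, with the pads above the guard. The tool can only point down, so I will pivot the drift inside the pads: raise it until about 12 mm of tip is left in the tube, then lean it on the rim.

Emit:
carry_out(moves=[0, -1, 0, 0, 0, 0, -2.5, 0, 0, 0, 0, -4, 0, 0, 0, 0, -4.3, 0, 0, 0, 0, -4.3, 0, 0, 0, 0, -4.3, 0, 0.5, 0, 0, -4.3, 0, 1, 0, 0, -4.25, 0, 1.5, 0, 0, -4.2, 0, 1.9, 0, 0, -4.2, 0, 1.9, 0])

```text
time: 4.07
tool_pos: [0.5175, -0.2008, 0.14]
tool_rot: [0.498, 0.501, 0.502, -0.499]
contact_force: [0.7, 5.1, -0.1]
gripper_width: 0.284
```

```bash
python3 - <<'E'
from h import *
st=status.state();print(st['time'],st['tool_pos'],st['contact_force'],st['gripper_width'],st['ft_torque'])
for n in("wrist","scene"):
  im=imaging.grab_frame(n)[:,:,::-1].copy();cv2.imwrite(f'pics/{n}4.png',im)
cv2.imwrite('pics/c9.png',cv2.resize(im[140:290,90:240],(600,600),interpolation=cv2.INTER_CUBIC))
E
```

```text
4.0667 [ 0.51746773 -0.20079081  0.13998479] [ 0.72706267  5.10790161 -0.1178977 ] 0.2838628485017595 [ 1.20931529 -0.07045887  0.00866965]
```

View pics/wrist4.png

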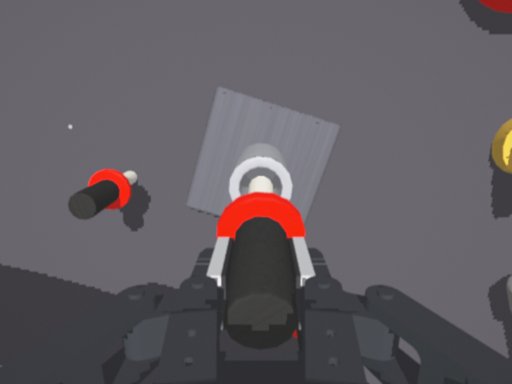

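View pics/c9.png

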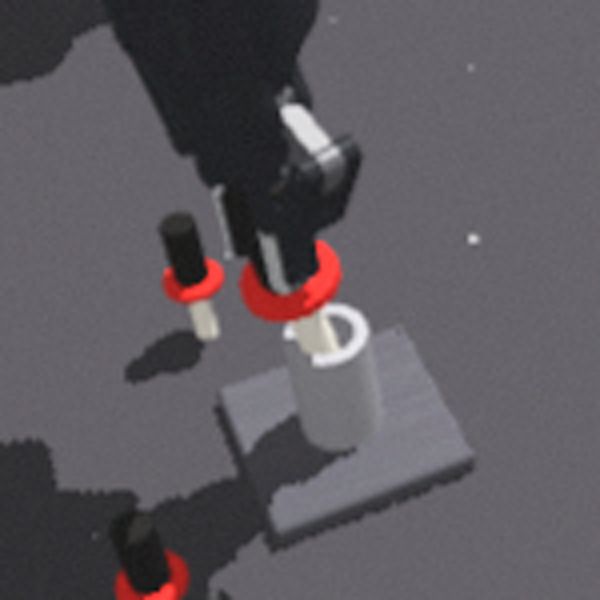

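Emit:
carry_out(moves=[0, 0.1, 0, 0.4, 0, 0, 0.2, 0, 0.9, 0, 0, 0.35, 0, 1.3, 0, 0, 0.6, 0, 1.8, 0, 0, 0.8, 0, 2.2, 0, 0, 1.0, 0, 2.5, 0, 0, 1.2, 0, 2.8, 0, 0, 1.4, 0, 3.1, 0, 0, 1.5, 0, 3.2, 0, 0, 1.5, 0, 3.2, 0])

```text
time: 5.0
tool_pos: [0.518, -0.2341, 0.1261]
tool_rot: [0.5, 0.5, 0.5, -0.5]
contact_force: [0.4, 4.5, 3.6]
gripper_width: 0.287
```

```bash
python3 - <<'E'
from h import *
st=status.state();print(st['time'],st['tool_pos'],st['contact_force'],st['gripper_width'],st['ft_torque'])
for n in("wrist","scene"):
  im=imaging.grab_frame(n)[:,:,::-1].copy();cv2.imwrite(f'pics/{n}5.png',im)
cv2.imwrite('pics/c10.png',cv2.resize(im[140:290,90:240],(600,600),interpolation=cv2.INTER_CUBIC))
E
```

```text
5.0 [ 0.51798557 -0.23407807  0.12609524] [0.38326895 4.54406924 3.63397026] 0.2873473902813867 [ 1.04388493 -0.04447829  0.0286718 ]
```

View pics/wrist5.png

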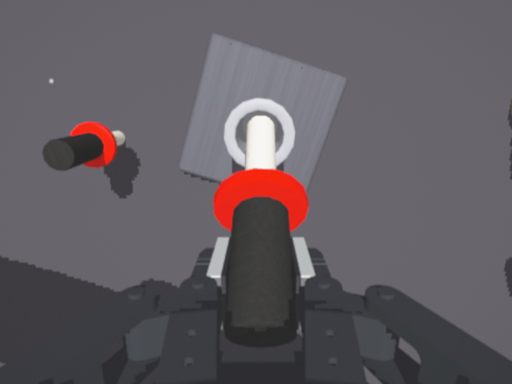

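View pics/c10.png

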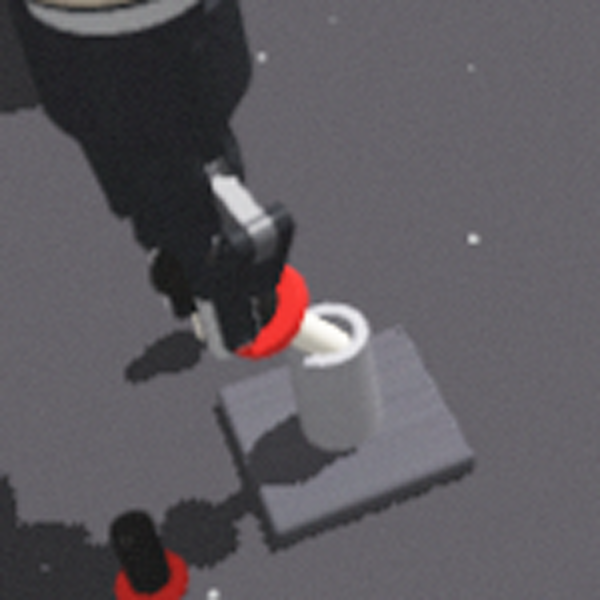

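Emit:
carry_out(moves=[0, -1, 0, 0.7, 0, 0, -3, 0, 2, 0, 0, -6, 0, 2, 0, 0, -9, 0, 2, -0.1, 0, -11, 0, 2, -0.2, 0, -11, 0, 2, -0.3, 0, -11, 0, 2, -0.4, 0, -11, 0, 2, -0.4, 0, -11, 0, 2, -0.4, 0, -11, 0, 2, -0.4])

```text
time: 5.93
tool_pos: [0.5174, -0.2543, 0.2351]
tool_rot: [0.588, 0.391, 0.589, -0.392]
contact_force: [0.5, 0.1, -1.8]
gripper_width: 0.289
```

```bash
python3 - <<'E'
from h import *
import pickle
st=status.state();print(st['time'],st['tool_pos'],st['tool_rot'],st['contact_force'],st['gripper_width'],st['ft_torque'])
o={}
for n in("wrist","scene","side"):
  o[n]=imaging.camera_info(n);im=imaging.grab_frame(n)[:,:,::-1].copy();cv2.imwrite(f'pics/{n}6.png',im)
o['st']=st
pickle.dump(o,open('ci6.pkl','wb'))
s=cv2.imread('pics/scene6.png');d=cv2.imread('pics/side6.png')
P=proj(o['scene'],st['tool_pos']);Q=proj(o['side'],st['tool_pos']);print(P,Q)
a=lambda im,p:cv2.resize(im[max(0,int(p[1])-50):int(p[1])+50,int(p[0])-50:int(p[0])+50],(400,400),interpolation=cv2.INTER_CUBIC)
cv2.imwrite('pics/c11.png',np.hstack([a(s,P),a(d,Q)]))
E
```

```text
5.9333 [ 0.51743526 -0.25429562  0.23513947] [ 0.58847251  0.39097165  0.58935284 -0.3917965 ] [ 0.47250266  0.05757575 -1.84113906] 0.28941429175768285 [-0.02657193 -0.07210072 -0.00247405]
[115.65340069 172.49401336] [283.62378876 102.07144662]
```

View pics/c11.png

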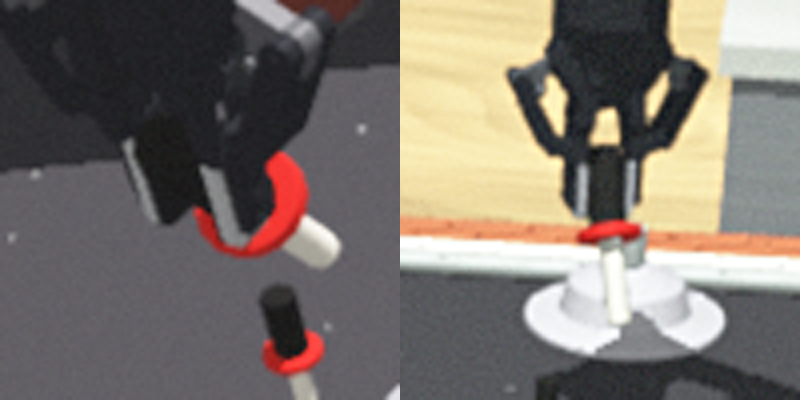

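View pics/wrist6.png

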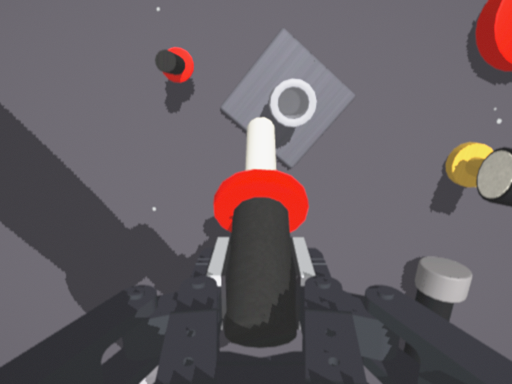

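```bash
python3 - <<'E'
from h import *
import pickle
from scipy.spatial.transform import Rotation as Ro
o=pickle.load(open('ci6.pkl','rb'));st=o['st']
w,x,y,z=st['tool_rot'];R=Ro.from_quat([x,y,z,w]).as_matrix()
print("tool axes",np.round(R,3).tolist())
for nm,obs in(("wsd",[(o['wrist'],(261,123)),(o['scene'],(147,184.5)),(o['side'],(288,131))]),("ws",[(o['wrist'],(261,123)),(o['scene'],(147,184.5))])):
    T,r=tri(*obs)
    l=R.T@(T-st['tool_pos']);print(nm,np.round(T,4),r*1000,"tool frame tip mm",l*1000)
    G=np.array([-11,0,0]);v=(l*1000-G);print(" len",np.linalg.norm(v),"tilt",np.degrees(np.arctan2(-v[2],v[0])))
# wrist+G length solution
for L in(90,92,94):
  oo,d=ray(o['wrist'],(261,123));Gw=st['tool_pos']+R@[-.011,0,0]
  b=d@(oo-Gw);c=(oo-Gw)@(oo-Gw)-(L/1e3)**2
  for s in(1,-1):
    D=b*b-c
    if D<0: print("none");continue
    l=(R.T@(oo+d*(-b+s*np.sqrt(D))-Gw))*1e3;print(L,l,np.degrees(np.arctan2(-l[2],l[0])))
E
```

```text
tool axes [[-0.002, 0.922, 0.387], [-0.0, 0.387, -0.922], [-1.0, -0.002, -0.0]]
wsd [ 0.4981 -0.2035  0.172 ] [1.76308311 2.93188695 2.37736451] tool frame tip mm [ 63.17084039   1.93469427 -54.30886982]
 len 91.94840916270621 tilt 36.21208131564251
ws [ 0.4969 -0.2025  0.1674] [0.81356927 0.81356927] tool frame tip mm [ 67.77231927   1.24279214 -55.64620398]
 len 96.45269738852774 tilt 35.238081216816745
90 [ 70.64743471   0.6110184  -55.75452112] 38.2802847282643
90 [-61.18708567   0.49171348 -65.99923306] 132.83322383183437
92 [ 73.3370256    0.61345237 -55.54551604] 37.14031425592819
92 [-63.87667656   0.4892795  -66.20823814] 133.97317582227433
94 [ 75.98090654   0.61584498 -55.34006303] 36.06741247426838
94 [-66.5205575    0.4868869  -66.41369114] 135.0460602891912
```

Emit:
carry_out(moves=[0, 0, 2.5, -3.2, 0, 0, 0, 5, -6.4, 0, 0, 0, 7.5, -9.6, 0, 0, 0, 10, -12.8, 0, 0, 0, 12.5, -16, 0, 0, 0, 15, -19.2, 0, 0, 0, 17.5, -22.4, 0, 0, 0, 20, -25.6, 0, 0, 0, 22.5, -28.8, 0, 0, 0, 25, -32, 0, 0, 0, 27.5, -35, 0, 0, 0, 28.3, -36.2, 0])

```text
time: 7.08
tool_pos: [0.6381, 0.1943, 0.2358]
tool_rot: [0.59, 0.39, 0.59, -0.389]
contact_force: [-0.7, -1.8, -2.3]
gripper_width: 0.293
```

Emit:
carry_out(moves=[0, 1, 0, 0, 0, 0, 2, 0, 0, 0, 0, 2, 0, 0, 0, 0, 2, 0, 0, 0, 0, 2, 0, 0, 0])

```text
time: 7.5
tool_pos: [0.6375, 0.1881, 0.2159]
tool_rot: [0.589, 0.391, 0.589, -0.392]
contact_force: [0.1, 0.3, -1.3]
gripper_width: 0.292
```

```bash
cat > look.py <<'E'
from h import *
import pickle,sys
k=sys.argv[1]
st=status.state();print(st['time'],np.round(st['tool_pos'],4),np.round(st['contact_force'],1))
o={'st':st}
for n in("wrist","scene","side"):
  if n in sys.argv[2:]:
    o[n]=imaging.camera_info(n);im=imaging.grab_frame(n)[:,:,::-1].copy();cv2.imwrite(f'pics/{n}{k}.png',im)
    r={'wrist':(180,60,340,240),'scene':(290,85,390,185),'side':(170,200,280,310)}[n]
    cv2.imwrite(f'pics/z{n}{k}.png',cv2.resize(im[r[1]:r[3],r[0]:r[2]],None,fx=600/(r[3]-r[1]),fy=600/(r[3]-r[1]),interpolation=cv2.INTER_CUBIC))
pickle.dump(o,open(f'ci{k}.pkl','wb'))
E
python3 look.py 7 wrist scene side
```

```text
7.5 [0.6375 0.1881 0.2159] [ 0.1  0.3 -1.3]
```

View pics/zwrist7.png

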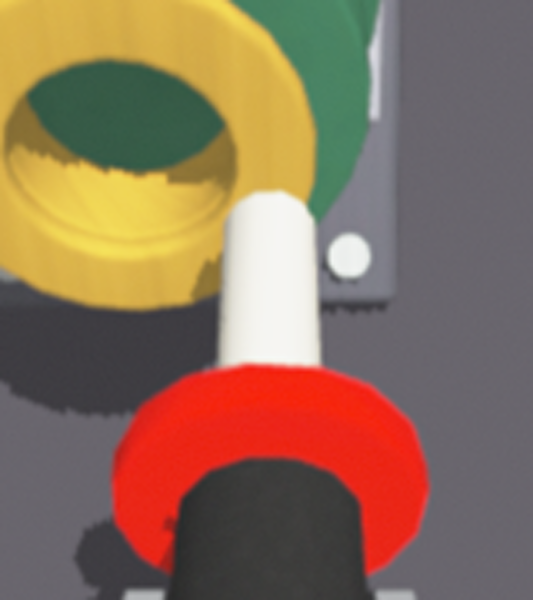

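View pics/zscene7.png

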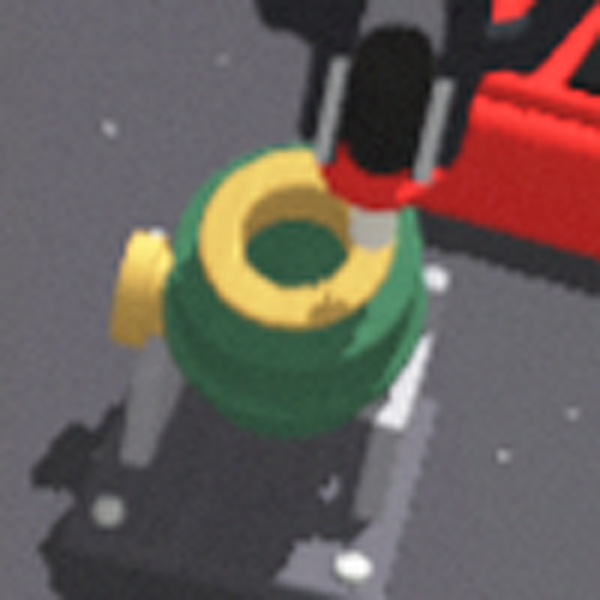

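View pics/zside7.png

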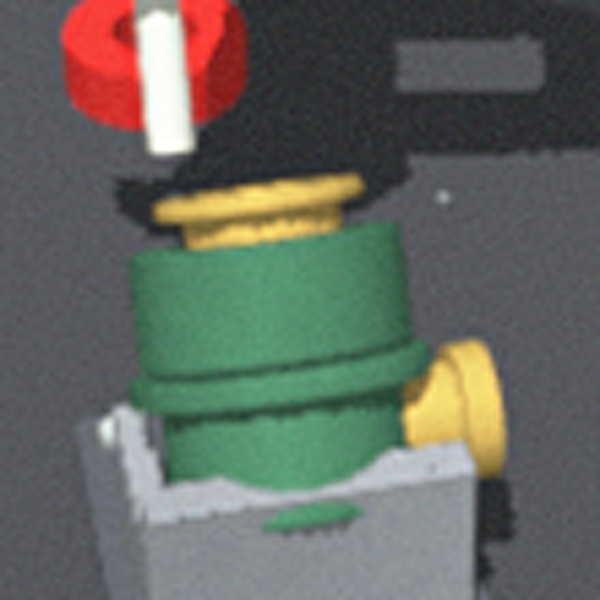

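```bash
python3 - <<'E'
from circ import *
import pickle
from scipy.spatial.transform import Rotation as Ro
o=pickle.load(open('ci7.pkl','rb'));st=o['st']
w,x,y,z=st['tool_rot'];R=Ro.from_quat([x,y,z,w]).as_matrix()
F=np.array([.588,.237,.1375]);n=normal(np.radians(35),np.radians(-66.8));yh=np.array([np.sin(np.radians(-66.8)),-np.cos(np.radians(-66.8)),0]);xh=np.cross(yh,n)
for obs in([(o['wrist'],(261.6,122)),(o['scene'],(352,124.7))],[(o['side'],(201.2,227.1)),(o['scene'],(352,124.7))],[(o['wrist'],(261.6,122)),(o['scene'],(352,124.7)),(o['side'],(201.2,227.1))]):
  T,r=tri(*obs);v=T-F;print(np.round(T,4),np.round(r*1000,1),"head xyz mm",np.round([v@xh*1e3,v@yh*1e3,v@n*1e3],1),"tool",np.round(R.T@(T-st['tool_pos'])*1e3,1))
# hole centre ray triangulation, wrist & scene
w_=cv2.imread('pics/wrist7.png')
print(tri((o['wrist'],((121)/3.333+180,150/3.333+60)),(o['scene'],(297/6+290,237/6+85))))
E
```

```text
[0.6174 0.24   0.147 ] [0.7 0.7] head xyz mm [ -1.8 -28.2  12.9] tool [ 68.9   1.6 -55.6]
[0.62   0.2352 0.1504] [0.6 0.6] head xyz mm [ -4.3 -28.7  18.8] tool [ 65.5   2.2 -50.2]
[0.6183 0.2383 0.1503] [2.3 2.  2.1] head xyz mm [ -1.5 -28.3  16.7] tool [ 65.6   1.8 -53.7]
(array([0.58816033, 0.23783884, 0.13549903]), array([0.00074266, 0.00074266]))
```

Emit:
carry_out(moves=[0, 0.3, 0, -0.3, 0, 0, 0.73, 0, -0.69, 0, 0, 0.73, 0, -0.69, 0, 0, 0.73, 0, -0.69, 0])

```text
time: 7.98
tool_pos: [0.6345, 0.1962, 0.2083]
tool_rot: [0.589, 0.39, 0.59, -0.391]
contact_force: [-0.3, 0.7, -2.5]
gripper_width: 0.291
```

Emit:
carry_out(moves=[0, 0.08, 0, -0.06, 0, 0, 0.16, 0, -0.11, 0, 0, 0.16, 0, -0.11, 0])

```text
time: 8.23
tool_pos: [0.6345, 0.1971, 0.2073]
tool_rot: [0.589, 0.391, 0.589, -0.391]
contact_force: [0.4, -0.2, -1.9]
gripper_width: 0.289
```

Emit:
carry_out(moves=[0, 0.08, 0, -0.06, 0, 0, 0.16, 0, -0.11, 0, 0, 0.16, 0, -0.11, 0])

```text
time: 8.48
tool_pos: [0.634, 0.1981, 0.2056]
tool_rot: [0.589, 0.391, 0.589, -0.391]
contact_force: [-0.3, -0.8, -1.8]
gripper_width: 0.283
```

Emit:
carry_out(moves=[0, 0.08, 0, -0.06, 0, 0, 0.16, 0, -0.11, 0, 0, 0.16, 0, -0.11, 0])

```text
time: 8.73
tool_pos: [0.6336, 0.1991, 0.2039]
tool_rot: [0.589, 0.391, 0.589, -0.391]
contact_force: [0.1, -1.2, -2.0]
gripper_width: 0.289
```

```bash
python3 look.py 8 wrist side
```

```text
8.7333 [0.6336 0.1991 0.2039] [ 0.1 -1.2 -2. ]
```

View pics/zwrist8.png

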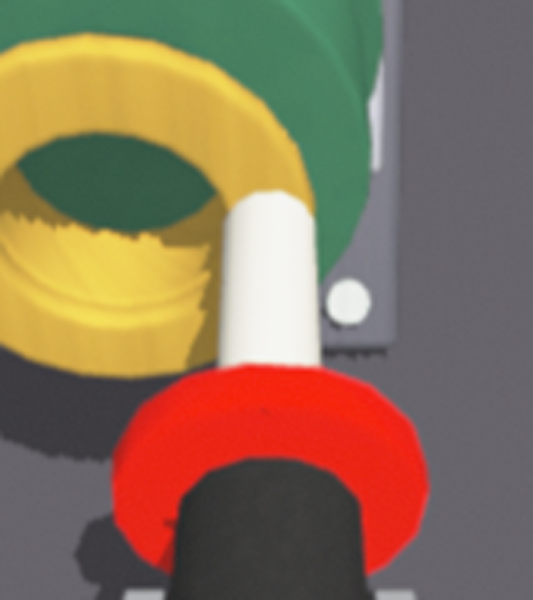

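View pics/zside8.png

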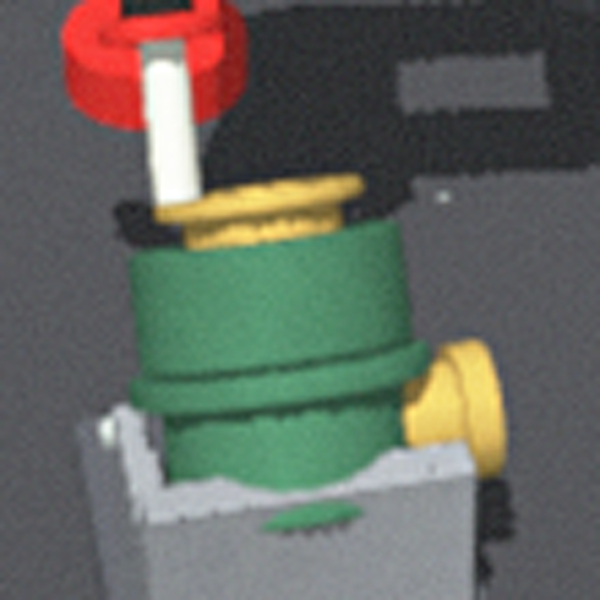

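Emit:
carry_out(moves=[0, 0.08, 0, -0.06, 0, 0, 0.08, 0, -0.06, 0])

```text
time: 9.0
tool_pos: [0.6337, 0.1994, 0.2039]
tool_rot: [0.59, 0.391, 0.589, -0.391]
contact_force: [-0.5, -1.7, -0.3]
gripper_width: 0.288
```

Emit:
carry_out(moves=[0, 0.08, 0, -0.06, 0, 0, 0.08, 0, -0.06, 0])

```text
time: 9.17
tool_pos: [0.6338, 0.1995, 0.2038]
tool_rot: [0.59, 0.391, 0.589, -0.391]
contact_force: [-0.3, -3.6, 3.2]
gripper_width: 0.289
```

Emit:
carry_out(moves=[0, 0.08, 0, -0.06, 0, 0, 0.08, 0, -0.06, 0])

```text
time: 9.33
tool_pos: [0.6336, 0.2002, 0.2028]
tool_rot: [0.59, 0.391, 0.589, -0.391]
contact_force: [1.1, -4.5, 5.4]
gripper_width: 0.291
```

Emit:
carry_out(moves=[0, 0.08, 0, -0.06, 0, 0, 0.08, 0, -0.06, 0, 0, 0.08, 0, -0.06, 0])

```text
time: 9.58
tool_pos: [0.6333, 0.2011, 0.2015]
tool_rot: [0.59, 0.391, 0.589, -0.39]
contact_force: [-0.2, -5.5, 4.6]
gripper_width: 0.287
```

```bash
python3 look.py 9 wrist side
```

```text
9.5833 [0.6333 0.2011 0.2015] [-0.2 -5.5  4.6]
```

View pics/zside9.png

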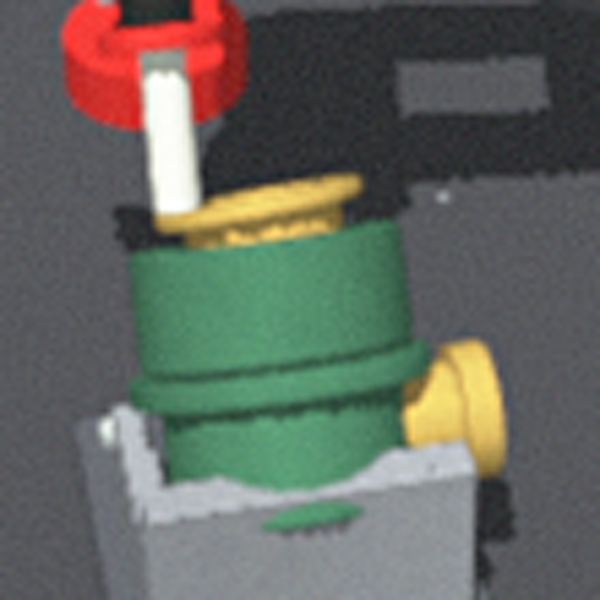

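View pics/zwrist9.png

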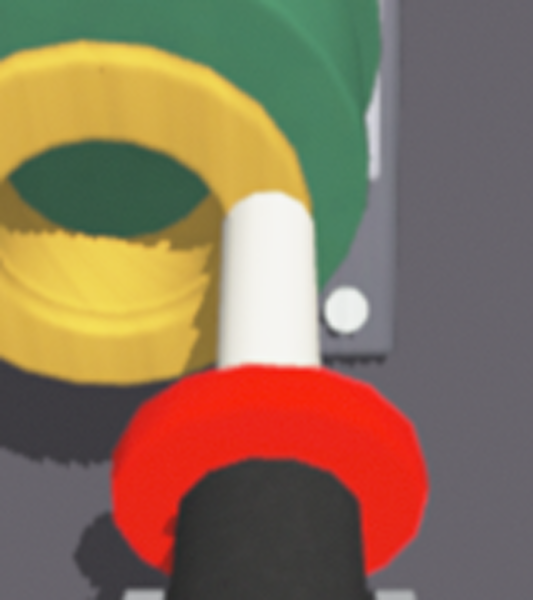

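Emit:
carry_out(moves=[0, -0.4, 0, 0.3, 0, 0, -0.82, 0, 0.57, 0, 0, -0.82, -2, 0.57, 0, 0, -0.82, -4, 0.57, 0, 0, -0.82, -5.5, 0.57, 0, 0, -0.82, -5.5, 0.57, 0, 0, -0.82, -5.5, 0.57, 0, 0, -0.49, -5.5, 0.34, 0, 0, -0.49, -5.5, 0.34, 0, 0, -0.49, -5.5, 0.34, 0])

```text
time: 10.52
tool_pos: [0.5837, 0.1771, 0.2053]
tool_rot: [0.589, 0.39, 0.59, -0.391]
contact_force: [0.4, -0.0, -1.7]
gripper_width: 0.287
```

```bash
python3 look.py 10 wrist side
```

```text
10.5167 [0.5837 0.1771 0.2053] [ 0.4 -0.  -1.7]
```

View pics/wrist10.png

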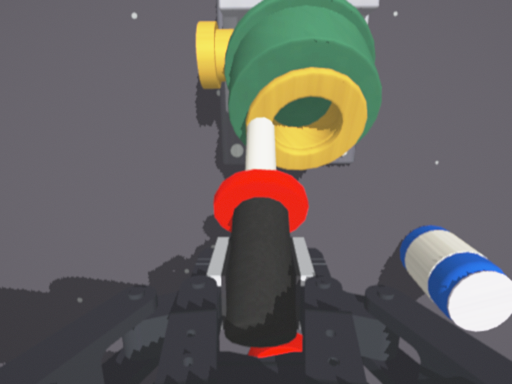

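View pics/zside10.png

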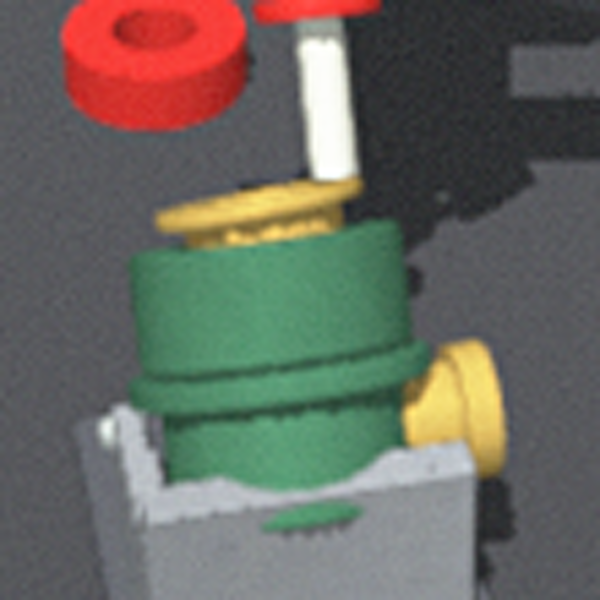

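Emit:
carry_out(moves=[0, 0.08, 0, -0.06, 0, 0, 0.16, 0, -0.11, 0, 0, 0.16, 0, -0.11, 0])

```text
time: 10.87
tool_pos: [0.5835, 0.1776, 0.2049]
tool_rot: [0.59, 0.391, 0.589, -0.391]
contact_force: [-0.4, -0.5, 0.6]
gripper_width: 0.287
```

Emit:
carry_out(moves=[0, 0.08, 0, -0.06, 0, 0, 0.08, 0, -0.06, 0, 0, 0.08, 0, -0.06, 0])

```text
time: 11.12
tool_pos: [0.5834, 0.1778, 0.2046]
tool_rot: [0.59, 0.391, 0.589, -0.391]
contact_force: [0.5, -4.1, 4.3]
gripper_width: 0.291
```

Emit:
carry_out(moves=[0, 0.08, 0, -0.06, 0, 0, 0.08, 0, -0.06, 0, 0, 0.08, 0, -0.06, 0])

```text
time: 11.37
tool_pos: [0.5829, 0.1787, 0.2031]
tool_rot: [0.59, 0.391, 0.589, -0.391]
contact_force: [0.8, -3.5, 3.8]
gripper_width: 0.29
```

Emit:
carry_out(moves=[0, 0.08, 0, -0.06, 0, 0, 0.08, 0, -0.06, 0, 0, 0.08, 0, -0.06, 0])

```text
time: 11.62
tool_pos: [0.5825, 0.1794, 0.202]
tool_rot: [0.59, 0.391, 0.589, -0.391]
contact_force: [2.1, -3.7, 3.3]
gripper_width: 0.29
```

Emit:
carry_out(moves=[0, 0.08, 0, -0.06, 0, 0, 0.08, 0, -0.06, 0, 0, 0.08, 0, -0.06, 0])

```text
time: 11.87
tool_pos: [0.5822, 0.1799, 0.2011]
tool_rot: [0.589, 0.391, 0.589, -0.391]
contact_force: [1.6, -3.9, 3.4]
gripper_width: 0.291
```

```bash
python3 look.py 11 wrist side
```

```text
11.8667 [0.5822 0.1799 0.2011] [ 1.6 -3.9  3.4]
```

View pics/zside11.png

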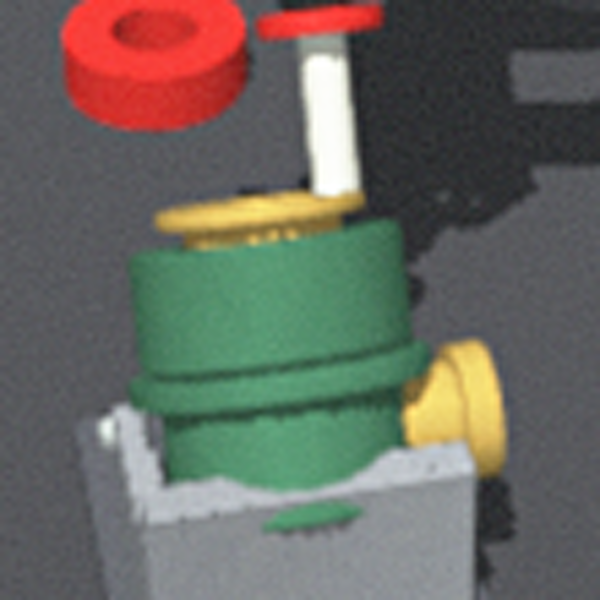

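View pics/wrist11.png

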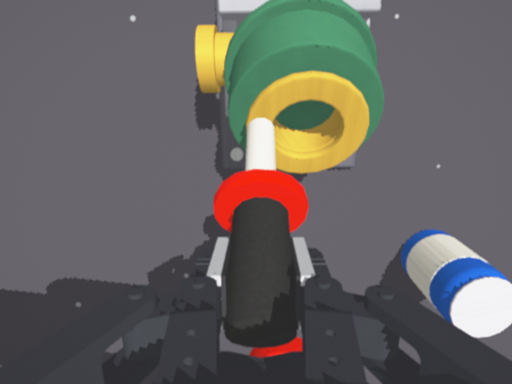

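Emit:
carry_out(moves=[0, -0.4, 0, 0.3, 0, 0, -0.82, 0, 0.57, 0, 0, -0.82, 2, 0.57, 0, 0, -0.82, 4, 0.57, 0, 0, -0.82, 5.5, 0.57, 0, 0, -0.82, 5.5, 0.57, 0, 0, -0.82, 5.5, 0.57, 0, 0, -0.5, 5.5, 0.35, 0, 0, -0.25, 5.5, 0.17, 0, 0, -0.16, 5.5, 0.11, 0, 0, -0.16, 5.5, 0.11, 0])

```text
time: 12.88
tool_pos: [0.6322, 0.2004, 0.202]
tool_rot: [0.589, 0.39, 0.59, -0.391]
contact_force: [0.7, -0.2, -1.4]
gripper_width: 0.29
```

Emit:
carry_out(moves=[0, 0.08, 0, -0.06, 0, 0, 0.16, 0, -0.11, 0, 0, 0.24, 0, -0.17, 0, 0, 0.24, 0, -0.17, 0])

```text
time: 13.22
tool_pos: [0.6328, 0.2014, 0.2013]
tool_rot: [0.59, 0.391, 0.589, -0.391]
contact_force: [-1.0, -3.2, 2.1]
gripper_width: 0.293
```

Emit:
carry_out(moves=[0, 0.08, 0, -0.06, 0, 0, 0.16, 0, -0.11, 0, 0, 0.24, 0, -0.17, 0, 0, 0.24, 0, -0.17, 0])

```text
time: 13.55
tool_pos: [0.6323, 0.2032, 0.1986]
tool_rot: [0.59, 0.391, 0.589, -0.391]
contact_force: [-0.3, -4.0, 4.7]
gripper_width: 0.292
```

Emit:
carry_out(moves=[0, 0.08, 0, -0.06, 0, 0, 0.12, 0, -0.09, 0, 0, 0.12, 0, -0.09, 0])

```text
time: 13.8
tool_pos: [0.6319, 0.2043, 0.1969]
tool_rot: [0.59, 0.391, 0.589, -0.39]
contact_force: [1.6, -4.7, 5.7]
gripper_width: 0.288
```

```bash
python3 look.py 12 wrist side scene
```

```text
13.8 [0.6319 0.2043 0.1969] [ 1.6 -4.7  5.7]
```

View pics/zside12.png

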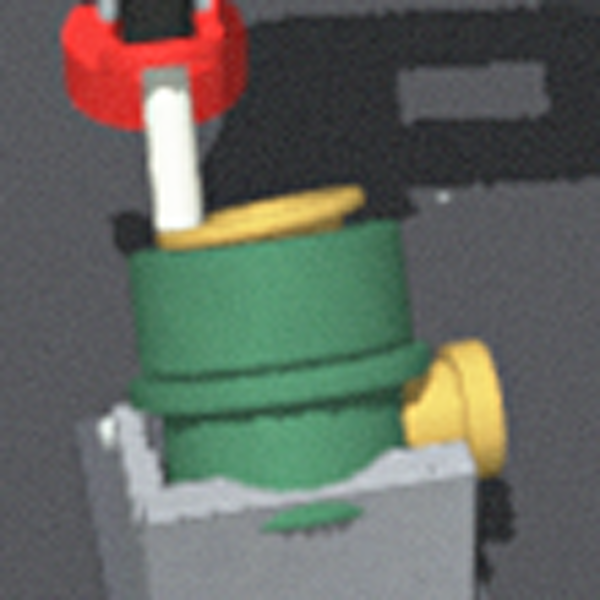

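View pics/wrist12.png

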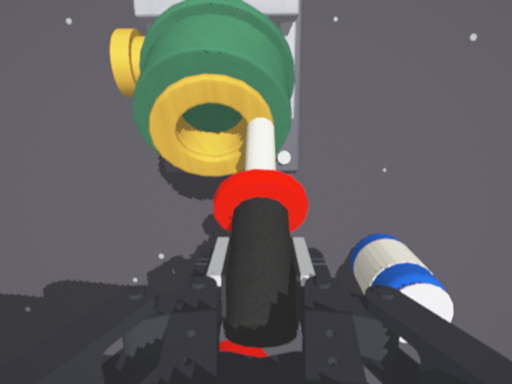

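Emit:
carry_out(moves=[0, -0.4, 0, 0.3, 0, 0, -0.82, 0, 0.57, 0, 0, -1.1, 0, 0.77, 0, 0, -1.1, -2, 0.77, 0, 0, -1.1, -4, 0.77, 0, 0, -1.1, -5.5, 0.77, 0, 0, -1.1, -5.5, 0.77, 0, 0, -1.1, -5.5, 0.77, 0, 0, -0.8, -5.5, 0.56, 0, 0, -0.57, -5.5, 0.4, 0, 0, -0.57, -5.5, 0.4, 0])

```text
time: 14.87
tool_pos: [0.5826, 0.1797, 0.2016]
tool_rot: [0.589, 0.391, 0.59, -0.391]
contact_force: [0.5, -0.0, -1.0]
gripper_width: 0.29
```

Emit:
carry_out(moves=[0, 0.08, 0, -0.06, 0, 0, 0.16, 0, -0.11, 0, 0, 0.24, 0, -0.17, 0, 0, 0.24, 0, -0.17, 0])

```text
time: 15.2
tool_pos: [0.5824, 0.1803, 0.2011]
tool_rot: [0.59, 0.391, 0.589, -0.391]
contact_force: [-0.2, -4.1, 2.9]
gripper_width: 0.286
```

Emit:
carry_out(moves=[0, 0.08, 0, -0.06, 0, 0, 0.16, 0, -0.11, 0, 0, 0.24, 0, -0.17, 0, 0, 0.24, 0, -0.17, 0])

```text
time: 15.53
tool_pos: [0.5815, 0.1823, 0.1979]
tool_rot: [0.59, 0.391, 0.589, -0.39]
contact_force: [1.7, -4.4, 2.2]
gripper_width: 0.289
```

```bash
python3 look.py 13 wrist side scene
```

```text
15.5333 [0.5815 0.1823 0.1979] [ 1.7 -4.4  2.2]
```

View pics/zside13.png

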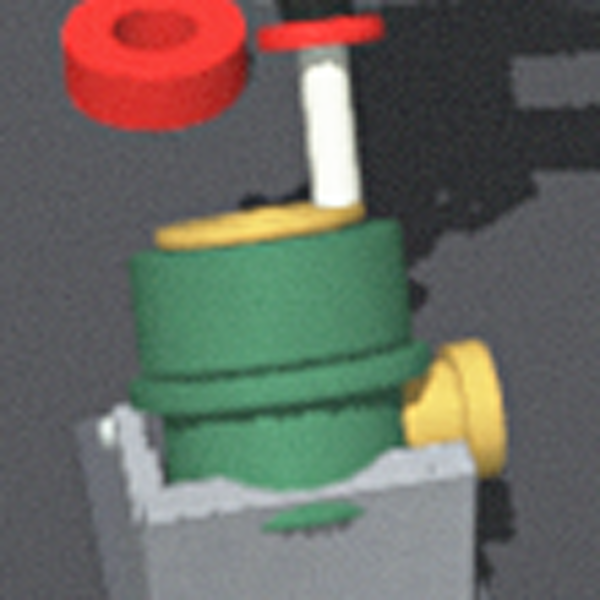

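View pics/wrist13.png

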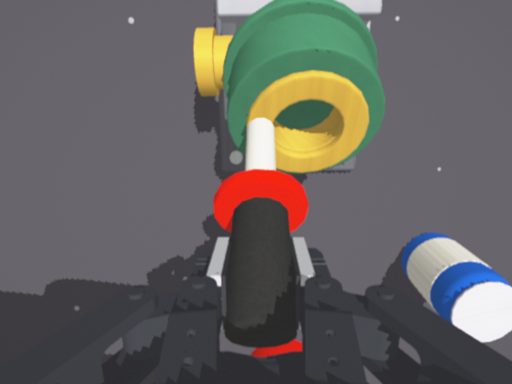

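Emit:
carry_out(moves=[0, 0.08, 0, -0.06, 0, 0, 0.16, 0, -0.11, 0, 0, 0.2, 0, -0.14, 0, 0, 0.2, 0, -0.14, 0])

```text
time: 16.02
tool_pos: [0.5811, 0.1833, 0.1963]
tool_rot: [0.59, 0.391, 0.589, -0.391]
contact_force: [2.6, -6.0, 5.3]
gripper_width: 0.289
```

Emit:
carry_out(moves=[0, -0.4, 0, 0.3, 0, 0, -0.82, 0, 0.57, 0, 0, -0.82, 2, 0.57, 0, 0, -0.82, 4, 0.57, 0, 0, -0.82, 5.5, 0.57, 0, 0, -0.82, 5.5, 0.57, 0, 0, -0.82, 5.5, 0.57, 0])

```text
time: 16.6
tool_pos: [0.6325, 0.2001, 0.2022]
tool_rot: [0.588, 0.39, 0.591, -0.391]
contact_force: [-0.9, -0.0, -1.1]
gripper_width: 0.289
```

```bash
python3 look.py 14 wrist side scene
```

```text
16.6 [0.6325 0.2001 0.2022] [-0.9 -0.  -1.1]
```

View pics/zside14.png

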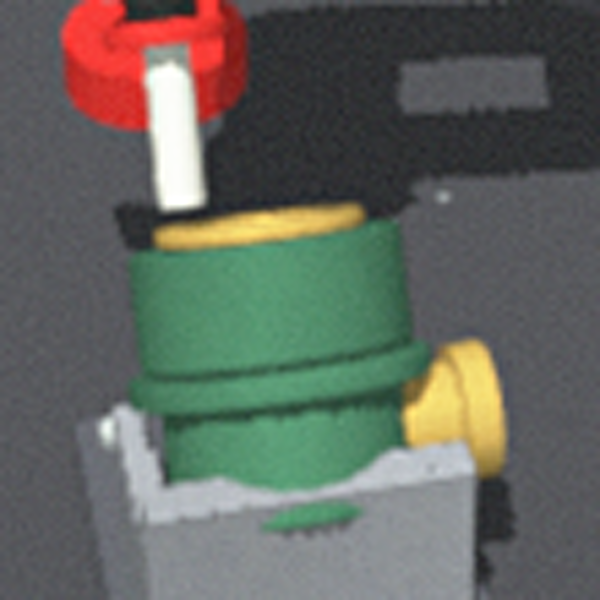

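View pics/wrist14.png

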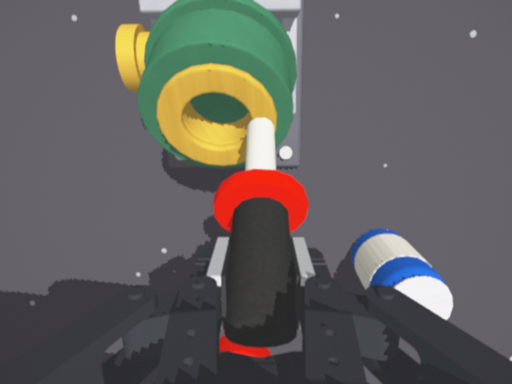

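Emit:
carry_out(moves=[0, 0.2, 0, -0.14, 0, 0, 0.41, 0, -0.29, 0, 0, 0.49, 0, -0.34, 0, 0, 0.57, 0, -0.4, 0, 0, 0.57, 0, -0.4, 0])

```text
time: 17.17
tool_pos: [0.6315, 0.2036, 0.1978]
tool_rot: [0.589, 0.391, 0.59, -0.391]
contact_force: [0.4, 0.7, -2.0]
gripper_width: 0.288
```

Emit:
carry_out(moves=[0, 0.08, 0, -0.06, 0, 0, 0.16, 0, -0.11, 0, 0, 0.16, 0, -0.11, 0])

```text
time: 17.42
tool_pos: [0.6316, 0.2044, 0.1968]
tool_rot: [0.59, 0.391, 0.589, -0.391]
contact_force: [-0.2, -0.7, -0.5]
gripper_width: 0.292
```

Emit:
carry_out(moves=[0, 0.08, 0, -0.06, 0, 0, 0.16, 0, -0.11, 0, 0, 0.16, 0, -0.11, 0])

```text
time: 17.67
tool_pos: [0.6317, 0.2048, 0.1964]
tool_rot: [0.59, 0.391, 0.589, -0.391]
contact_force: [-0.1, -4.8, 5.1]
gripper_width: 0.287
```

Emit:
carry_out(moves=[0, 0.08, 0, -0.06, 0, 0, 0.16, 0, -0.11, 0, 0, 0.16, 0, -0.11, 0])

```text
time: 17.92
tool_pos: [0.6317, 0.2051, 0.196]
tool_rot: [0.591, 0.391, 0.588, -0.391]
contact_force: [-0.5, -7.2, 8.6]
gripper_width: 0.29
```

Emit:
carry_out(moves=[0, 0.08, 0, -0.06, 0, 0, 0.08, 0, -0.06, 0, 0, 0.08, 0, -0.06, 0])

```text
time: 18.17
tool_pos: [0.6318, 0.2053, 0.1959]
tool_rot: [0.591, 0.391, 0.588, -0.391]
contact_force: [-2.4, -8.6, 10.7]
gripper_width: 0.288
```

```bash
python3 look.py 15 wrist side
```

```text
18.1667 [0.6318 0.2053 0.1959] [-2.4 -8.6 10.7]
```

View pics/zside15.png

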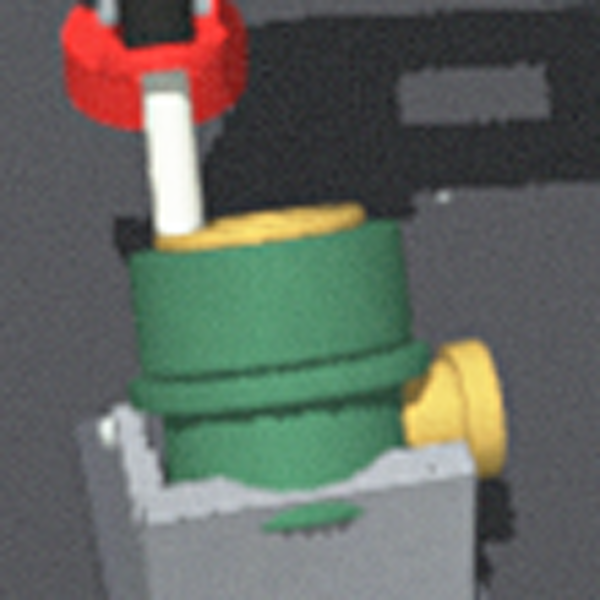

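View pics/zwrist15.png

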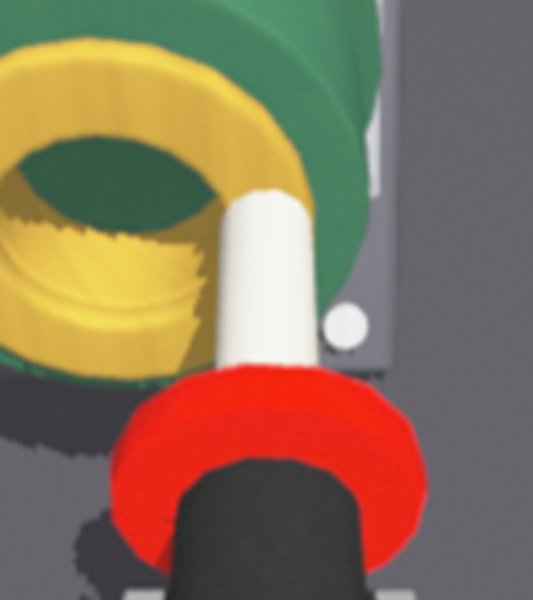

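Emit:
carry_out(moves=[0, -0.4, 0, 0.3, 0, 0, -0.82, 0, 0.57, 0, 0, -1.0, -2, 0.7, 0, 0, -1.0, -4, 0.7, 0, 0, -1.0, -5.5, 0.7, 0, 0, -1.0, -5.5, 0.7, 0, 0, -1.0, -5.5, 0.7, 0, 0, -0.7, -5.5, 0.5, 0, 0, -0.5, -5.5, 0.35, 0, 0, -0.41, -5.5, 0.29, 0, 0, -0.41, -5.5, 0.29, 0])

```text
time: 19.18
tool_pos: [0.5813, 0.1832, 0.1966]
tool_rot: [0.59, 0.391, 0.589, -0.391]
contact_force: [0.5, -0.3, -0.5]
gripper_width: 0.287
```

Emit:
carry_out(moves=[0, 0.08, 0, -0.06, 0, 0, 0.16, 0, -0.11, 0, 0, 0.16, 0, -0.11, 0])

```text
time: 19.43
tool_pos: [0.5813, 0.1834, 0.1965]
tool_rot: [0.59, 0.391, 0.588, -0.391]
contact_force: [0.2, -3.8, 4.4]
gripper_width: 0.29
```

Emit:
carry_out(moves=[0, 0.08, 0, -0.06, 0, 0, 0.16, 0, -0.11, 0, 0, 0.16, 0, -0.11, 0])

```text
time: 19.68
tool_pos: [0.5814, 0.1836, 0.1963]
tool_rot: [0.591, 0.391, 0.588, -0.391]
contact_force: [-0.5, -6.8, 9.7]
gripper_width: 0.285
```

Emit:
carry_out(moves=[0, 0.08, 0, -0.06, 0, 0, 0.16, 0, -0.11, 0, 0, 0.16, 0, -0.11, 0])

```text
time: 19.93
tool_pos: [0.5815, 0.1839, 0.196]
tool_rot: [0.592, 0.39, 0.587, -0.391]
contact_force: [-1.2, -10.0, 13.6]
gripper_width: 0.286
```

Emit:
carry_out(moves=[0, -0.4, 0, 0.3, 0, 0, -0.82, 0, 0.57, 0, 0, -1.6, 0, 1.2, 0, 0, -2.4, 0, 1.7, 0, 0, -2.4, 2, 1.7, 0, 0, -2.4, 2.8, 1.7, 0, 0, -2.4, 2.8, 1.7, 0, 0, -2.4, 2.8, 1.7, 0])

```text
time: 20.6
tool_pos: [0.6117, 0.1812, 0.2152]
tool_rot: [0.589, 0.39, 0.59, -0.391]
contact_force: [-0.5, -0.1, -1.2]
gripper_width: 0.289
```

```bash
python3 look.py 16 wrist side scene
```

```text
20.6 [0.6117 0.1812 0.2152] [-0.5 -0.1 -1.2]
```

View pics/zside16.png

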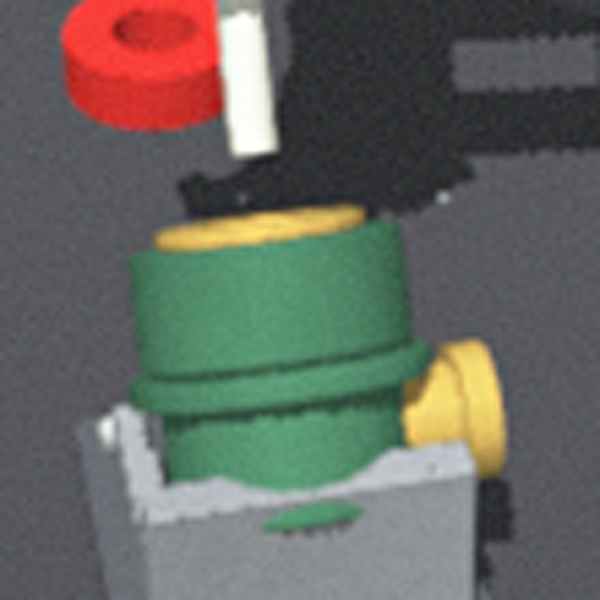

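View pics/zwrist16.png

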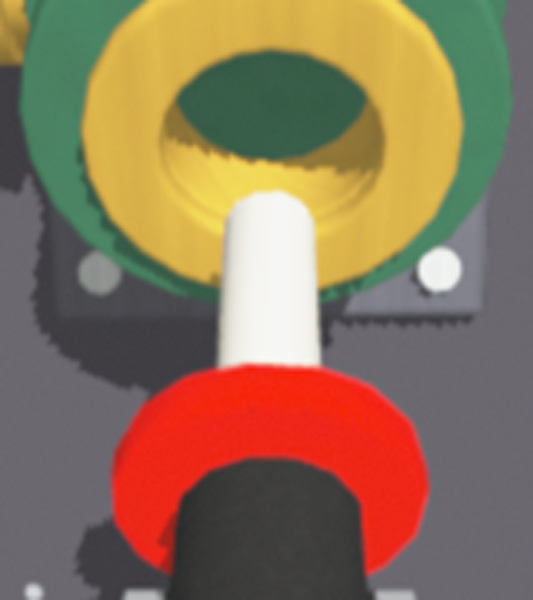

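View pics/zscene16.png

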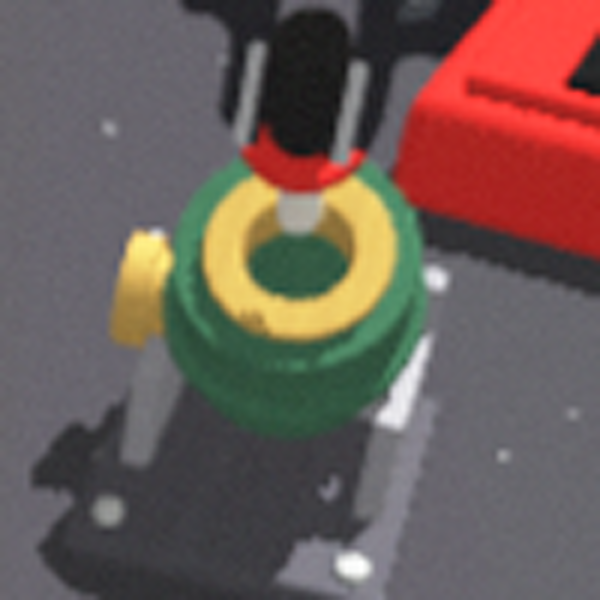

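Emit:
carry_out(moves=[0, -0.8, 0, -1.1, 0, 0, -1.6, 0, -2.2, 0, 0, -1.6, 0, -2.2, 0, 0, -0.9, 0, -2.7, 0, 0, -0.3, 0, -3.1, 0, 0, 0, 0, -3.3, 0, 0, 0.1, 0, -3.4, 0, 0, 0.1, 0, -3.4, 0])

```text
time: 21.42
tool_pos: [0.598, 0.2126, 0.2133]
tool_rot: [0.589, 0.39, 0.59, -0.391]
contact_force: [-0.3, -0.5, -1.5]
gripper_width: 0.294
```

```bash
python3 look.py 17 wrist side
```

```text
21.4167 [0.598  0.2126 0.2133] [-0.3 -0.5 -1.5]
```

View pics/zside17.png

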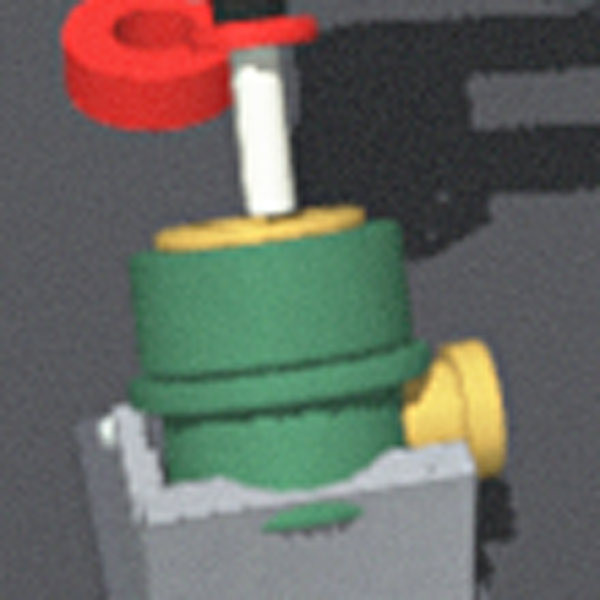

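View pics/wrist17.png

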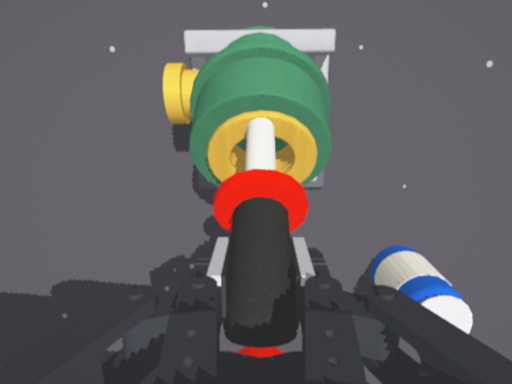

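Emit:
carry_out(moves=[0, 0.08, 0, -0.06, 0, 0, 0.16, 0, -0.11, 0, 0, 0.16, 0, -0.11, 0])

```text
time: 21.77
tool_pos: [0.5983, 0.2135, 0.2132]
tool_rot: [0.589, 0.391, 0.589, -0.391]
contact_force: [-0.1, -0.5, -2.5]
gripper_width: 0.291
```

Emit:
carry_out(moves=[0, 0.08, 0, -0.06, 0, 0, 0.16, 0, -0.11, 0, 0, 0.16, 0, -0.11, 0])

```text
time: 22.02
tool_pos: [0.5977, 0.2146, 0.2114]
tool_rot: [0.589, 0.391, 0.589, -0.391]
contact_force: [-0.7, 0.1, -1.6]
gripper_width: 0.293
```

Emit:
carry_out(moves=[0, 0.08, 0, -0.06, 0, 0, 0.08, 0, -0.06, 0, 0, 0.08, 0, -0.06, 0])

```text
time: 22.27
tool_pos: [0.5977, 0.2149, 0.2112]
tool_rot: [0.59, 0.391, 0.589, -0.391]
contact_force: [-0.2, -0.8, 0.0]
gripper_width: 0.288
```

Emit:
carry_out(moves=[0, 0.08, 0, -0.06, 0, 0, 0.16, 0, -0.11, 0, 0, 0.16, 0, -0.11, 0])

```text
time: 22.52
tool_pos: [0.5979, 0.2151, 0.2111]
tool_rot: [0.59, 0.391, 0.588, -0.391]
contact_force: [-1.3, -5.3, 5.1]
gripper_width: 0.292
```

Emit:
carry_out(moves=[0, 0.08, 0, -0.06, 0, 0, 0.16, 0, -0.11, 0, 0, 0.16, 0, -0.11, 0])

```text
time: 22.77
tool_pos: [0.598, 0.2154, 0.2111]
tool_rot: [0.591, 0.39, 0.588, -0.391]
contact_force: [-3.2, -8.9, 9.2]
gripper_width: 0.29
```

Emit:
carry_out(moves=[0, 0.08, 0, -0.06, 0, 0, 0.16, 0, -0.11, 0, 0, 0.16, 0, -0.11, 0])

```text
time: 23.02
tool_pos: [0.5982, 0.2155, 0.211]
tool_rot: [0.592, 0.39, 0.587, -0.391]
contact_force: [-2.9, -12.2, 15.4]
gripper_width: 0.294
```

Emit:
carry_out(moves=[0, -0.6, 0, 0.4, 0, 0, -1.23, 0, 0.86, 0, 0, -0.2, 0, 2.4, 0, 0, 1, 0, 4, 0, 0, 2, 0, 5.4, 0, 0, 2, 0, 5.4, 0, 0, 2, 0, 5.4, 0, 0, 2.4, 0, 5.1, 0, 0, 2.4, 0, 5.1, 0])

```text
time: 23.77
tool_pos: [0.6156, 0.1717, 0.181]
tool_rot: [0.589, 0.39, 0.59, -0.391]
contact_force: [-0.1, 0.5, -1.8]
gripper_width: 0.293
```

```bash
python3 look.py 18 wrist scene
```

```text
23.7667 [0.6156 0.1717 0.181 ] [-0.1  0.5 -1.8]
```

View pics/zwrist18.png

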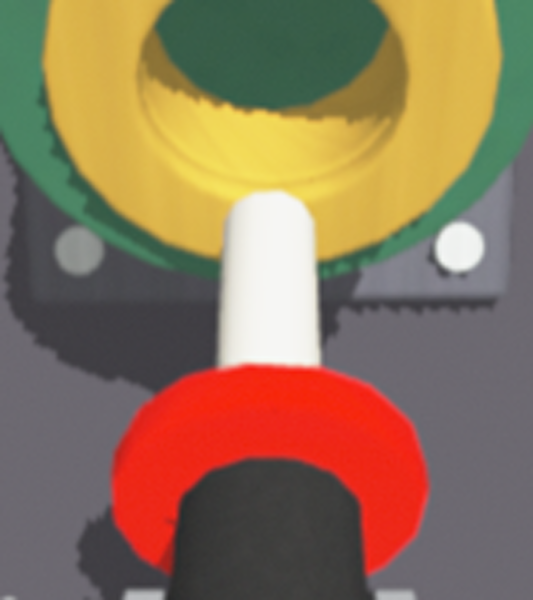

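View pics/zscene18.png

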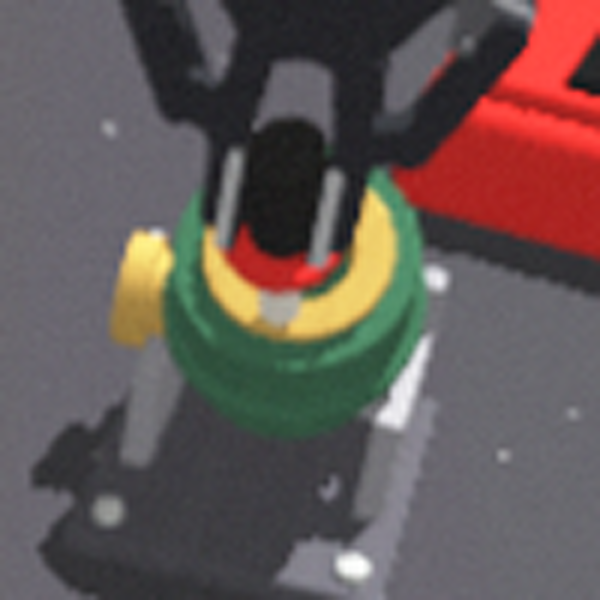

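Emit:
carry_out(moves=[0, 0.08, 0, -0.06, 0, 0, 0.16, 0, -0.11, 0, 0, 0.16, 0, -0.11, 0])

```text
time: 24.12
tool_pos: [0.6157, 0.1726, 0.1806]
tool_rot: [0.59, 0.391, 0.589, -0.39]
contact_force: [0.6, -0.6, -2.7]
gripper_width: 0.289
```

Emit:
carry_out(moves=[0, 0.08, 0, -0.06, 0, 0, 0.16, 0, -0.11, 0, 0, 0.16, 0, -0.11, 0])

```text
time: 24.37
tool_pos: [0.6159, 0.1727, 0.1803]
tool_rot: [0.59, 0.391, 0.589, -0.391]
contact_force: [-1.2, -4.1, 3.5]
gripper_width: 0.29
```

Emit:
carry_out(moves=[0, 0.08, 0, -0.06, 0, 0, 0.16, 0, -0.11, 0, 0, 0.16, 0, -0.11, 0])

```text
time: 24.62
tool_pos: [0.6159, 0.1731, 0.1796]
tool_rot: [0.591, 0.391, 0.588, -0.391]
contact_force: [-0.9, -5.9, 7.7]
gripper_width: 0.287
```

Emit:
carry_out(moves=[0, 0.08, 0, -0.06, 0, 0, 0.16, 0, -0.11, 0, 0, 0.16, 0, -0.11, 0])

```text
time: 24.87
tool_pos: [0.616, 0.1733, 0.1795]
tool_rot: [0.591, 0.39, 0.587, -0.391]
contact_force: [-2.6, -9.7, 11.7]
gripper_width: 0.286
```

Emit:
carry_out(moves=[0, 0.08, 0, -0.06, 0, 0, 0.16, 0, -0.11, 0, 0, 0.16, 0, -0.11, 0])

```text
time: 25.12
tool_pos: [0.6162, 0.1735, 0.1794]
tool_rot: [0.592, 0.39, 0.587, -0.391]
contact_force: [-3.3, -12.0, 16.7]
gripper_width: 0.292
```

Emit:
carry_out(moves=[0, -0.8, 0, 0.6, 0, 0, -1.6, 0, 1.1, 0, 0, -4, 0, 3, 0, 0, -7, 0, 5, 0, 0, -7, 0, 8, 0, 0, -7, 0, 8, 0, 0, -7, 0, 8, 0, 0, -7, 0, 8, 0])

```text
time: 25.78
tool_pos: [0.6445, 0.1029, 0.2425]
tool_rot: [0.588, 0.391, 0.59, -0.391]
contact_force: [0.6, 0.2, -1.5]
gripper_width: 0.291
```

```bash
python3 look.py 19 wrist side scene
```

```text
25.7833 [0.6445 0.1029 0.2425] [ 0.6  0.2 -1.5]
```

View pics/wrist19.png

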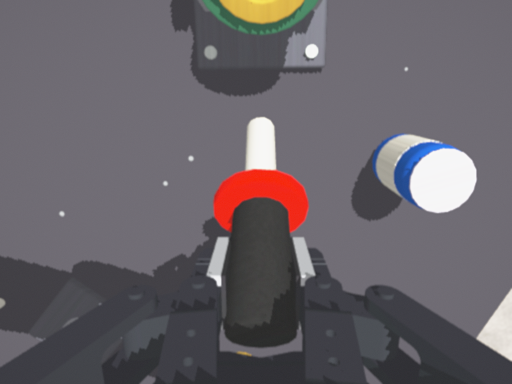

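View pics/zscene19.png

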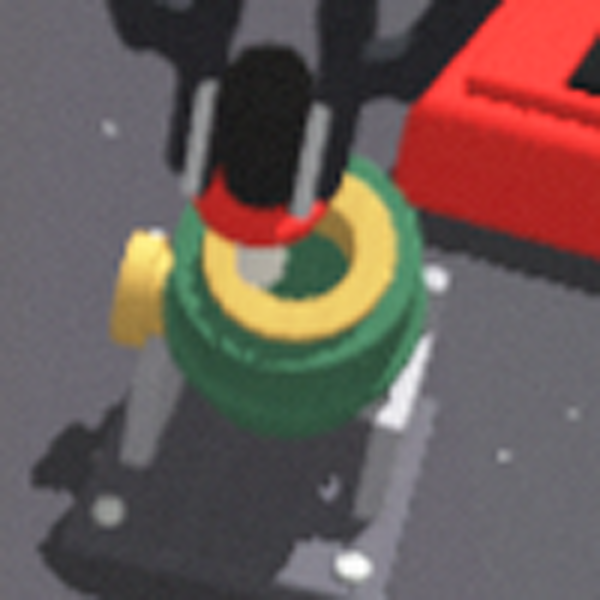

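View pics/zside19.png

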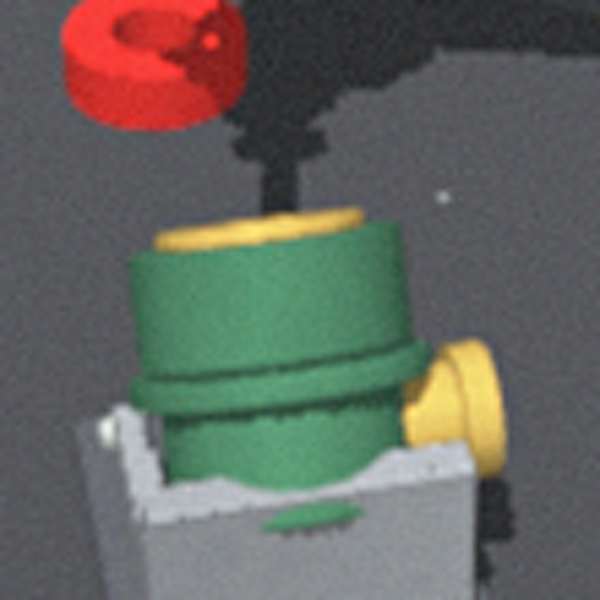

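The drift met a hard stop on all four sides of the rim. The stop positions give a face slope of 34.7°, level from side to side, with a calculated face height of about 130.6 mm against 129.9 mm for home, so the cup reads as home. Now I take the drift back to the holder.

Emit:
carry_out(moves=[0, 0, -2.5, 3, 0, 0, 0, -5, 6, 0, 0, 0, -7.5, 9, 0, 0, 0, -10, 12, 0, 0, 0, -12.5, 15, 0, 0, 0, -15, 18, 0, 0, 0, -17.5, 21, 0, 0, 0, -20, 24, 0, 0, 2, -22, 27, 0, 0, 5, -22.8, 27.8, 0, 0, 6.5, -22.8, 27.8, 0, 0, 6.5, -22.8, 27.8, 0])

```text
time: 26.93
tool_pos: [0.5405, -0.241, 0.1733]
tool_rot: [0.586, 0.391, 0.593, -0.391]
contact_force: [-1.1, 1.2, -3.1]
gripper_width: 0.287
```

Emit:
carry_out(moves=[0, 0, 0, 0, 0, 0, 0, 0, 0, 0])

```text
time: 27.1
tool_pos: [0.5443, -0.2417, 0.1803]
tool_rot: [0.59, 0.39, 0.589, -0.39]
contact_force: [-0.4, -0.2, -2.3]
gripper_width: 0.292
```

```bash
python3 look.py 20 wrist scene; python3 - <<'E'
from h import *
w=cv2.imread('pics/wrist20.png');cv2.imwrite('pics/zw20.png',cv2.resize(w[50:210,180:340],(600,600),interpolation=cv2.INTER_CUBIC))
w=cv2.imread('pics/scene20.png');cv2.imwrite('pics/zs20.png',cv2.resize(w[150:290,90:230],(600,600),interpolation=cv2.INTER_CUBIC))
E
```

```text
27.1 [ 0.5443 -0.2417  0.1803] [-0.4 -0.2 -2.3]
```

View pics/zw20.png

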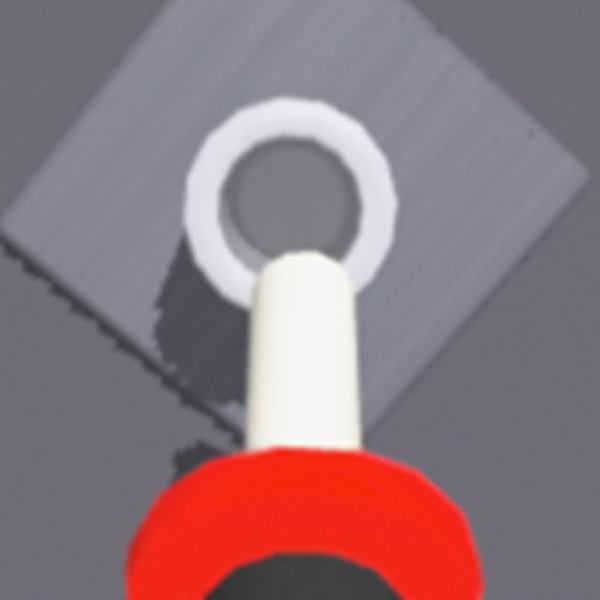

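View pics/zs20.png

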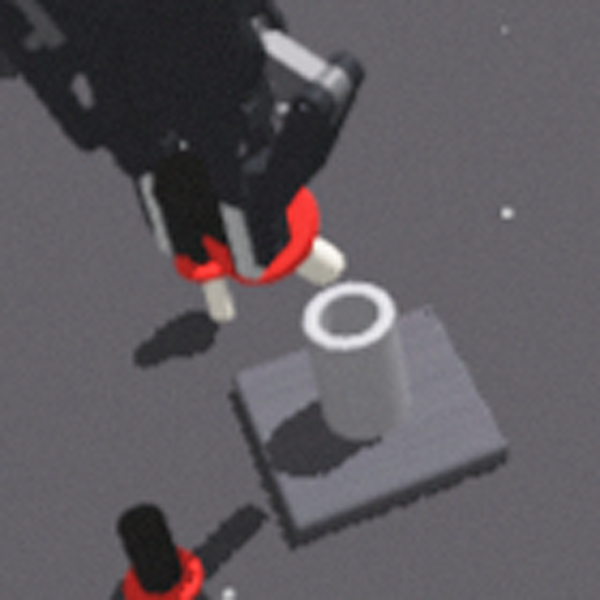

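```bash
python3 - <<'E'
from h import *
import pickle
from scipy.spatial.transform import Rotation as Ro
o=pickle.load(open('ci20.pkl','rb'));st=o['st'];q=st['tool_rot'];R=Ro.from_quat([q[1],q[2],q[3],q[0]]).as_matrix()
H=onz(o['wrist'],(257.3,103.9),.075);Hs=onz(o['scene'],(349/4.286+90,315/4.286+150),.075)
T,r=tri((o['wrist'],(261,124)),(o['scene'],(329/4.286+90,262/4.286+150)))
print(H,Hs,T,r)
for h in(H,Hs,np.array([.5185,-.1833,.075])):print("tip->rim in tool mm",np.round(R.T@(h-T)*1e3,1), "tool->rim",np.round(R.T@(h-st['tool_pos'])*1e3,1))
print(np.round(R.T@(T-st['tool_pos'])*1e3,1))
E
```

```text
[ 0.51734402 -0.18269641  0.075     ] [ 0.52047735 -0.18383925  0.075     ] [ 0.52395561 -0.19062353  0.11463634] [0.00066287 0.00066287]
tip->rim in tool mm [39.6 -3.  -9.9] tool->rim [105.2  -1.9 -65. ]
tip->rim in tool mm [39.6 -0.6 -7.7] tool->rim [105.2   0.5 -62.7]
tip->rim in tool mm [39.6 -2.2 -8.9] tool->rim [105.2  -1.1 -64. ]
[ 65.6   1.1 -55.1]
```

Emit:
carry_out(moves=[0, 1.4, -0.1, 0, 0, 0, 2.6, -0.1, 0, 0, 0, 2.6, -0.1, 0, 0, 0, 2.6, -0.1, 0, 0, 0, 2.6, -0.1, 0, 0])

```text
time: 27.62
tool_pos: [0.5423, -0.2425, 0.1525]
tool_rot: [0.589, 0.391, 0.59, -0.391]
contact_force: [0.3, 0.4, -2.2]
gripper_width: 0.289
```

```bash
python3 look.py 21 wrist scene; python3 - <<'E'
from h import *
w=cv2.imread('pics/wrist21.png');cv2.imwrite('pics/zw21.png',cv2.resize(w[50:210,180:340],(600,600),interpolation=cv2.INTER_CUBIC))
w=cv2.imread('pics/scene21.png');cv2.imwrite('pics/zs21.png',cv2.resize(w[150:290,90:230],(600,600),interpolation=cv2.INTER_CUBIC))
E
```

```text
27.6167 [ 0.5423 -0.2425  0.1525] [ 0.3  0.4 -2.2]
```

View pics/zw21.png

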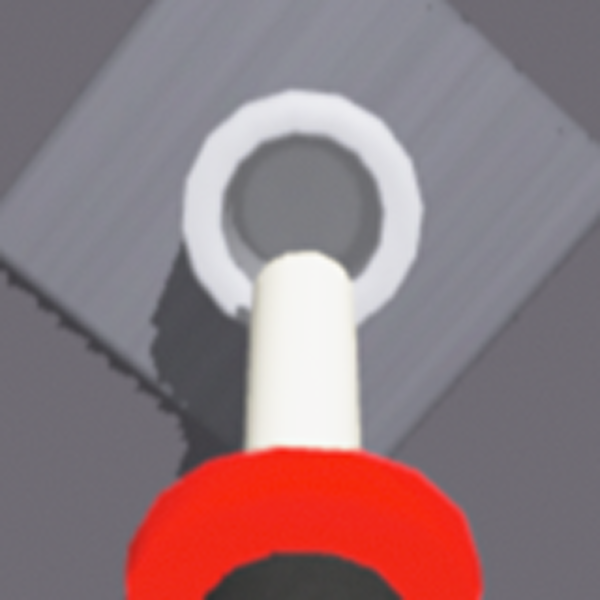

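View pics/zs21.png

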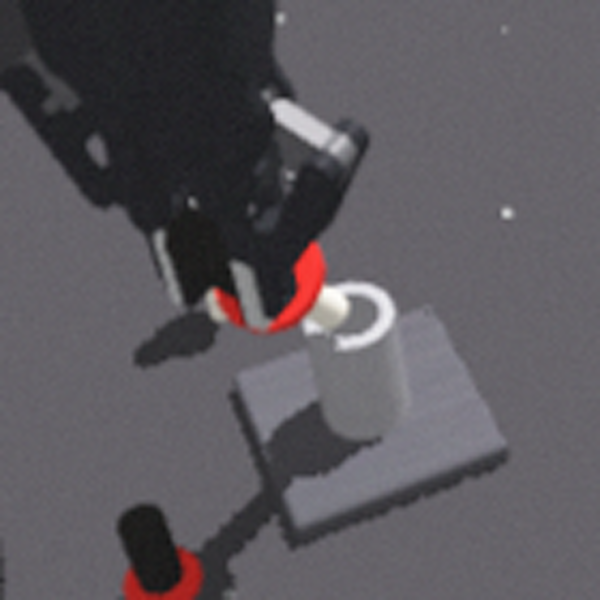

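```bash
python3 - <<'E'
from h import *
import pickle
from scipy.spatial.transform import Rotation as Ro
o=pickle.load(open('ci21.pkl','rb'));st=o['st'];q=st['tool_rot'];R=Ro.from_quat([q[1],q[2],q[3],q[0]]).as_matrix()
H=onz(o['wrist'],(260.5,105),.075)
T,r=tri((o['wrist'],(261,124)),(o['scene'],(329/4.286+90,307/4.286+150)))
print(H,T,r,np.round(R.T@(H-T)*1e3,1),np.round(R.T@(T-st['tool_pos'])*1e3,1),np.round(R.T@(H-st['tool_pos'])*1e3,1))
E
```

```text
[ 0.51720528 -0.18239633  0.075     ] [ 0.52129723 -0.19221027  0.08702041] [0.00045174 0.00045174] [ 12.    0.1 -10.6] [ 65.5   0.3 -54.4] [ 77.5   0.3 -65.1]
```

Emit:
carry_out(moves=[0, 0.7, 0, -0.5, 0, 0, 1.4, 0, -1.0, 0, 0, 2.0, 0, -1.4, 0, 0, 2.1, 0, -1.45, 0, 0, 2.1, 0, -1.45, 0])

```text
time: 28.13
tool_pos: [0.536, -0.2285, 0.1306]
tool_rot: [0.589, 0.391, 0.59, -0.391]
contact_force: [0.2, -0.6, -1.3]
gripper_width: 0.29
```

```bash
python3 look.py 22 wrist; python3 - <<'E'
from h import *
w=cv2.imread('pics/wrist22.png');cv2.imwrite('pics/zw22.png',cv2.resize(w[50:210,180:340],(600,600),interpolation=cv2.INTER_CUBIC))
E
```

```text
28.1333 [ 0.536  -0.2285  0.1306] [ 0.2 -0.6 -1.3]
```

View pics/zw22.png

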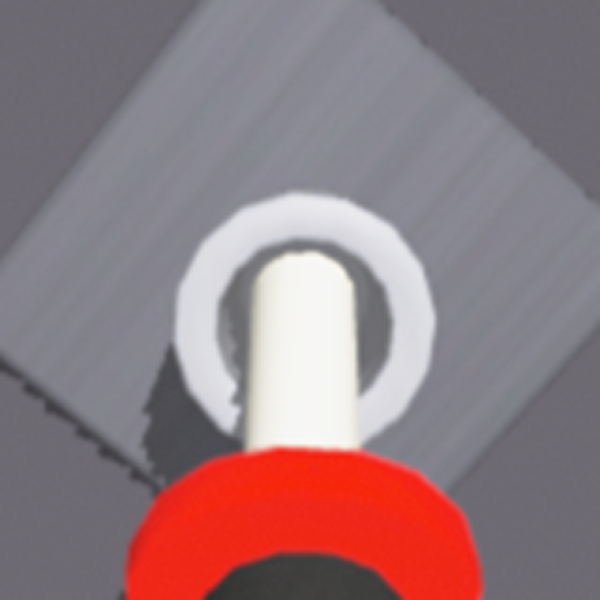

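Emit:
carry_out(moves=[0, -0.25, 0, -0.5, 0, 0, -0.5, 0, -1.0, 0, 0, -0.75, 0, -1.5, 0, 0, -0.95, 0, -2.0, 0, 0, -1.1, 0, -2.45, 0, 0, -1.1, 0, -2.45, 0])

```text
time: 28.68
tool_pos: [0.5281, -0.2076, 0.1449]
tool_rot: [0.591, 0.39, 0.588, -0.391]
contact_force: [1.0, -5.4, -1.2]
gripper_width: 0.293
```

```bash
python3 look.py 23 wrist scene; python3 - <<'E'
from h import *
w=cv2.imread('pics/wrist23.png');a=cv2.resize(w[50:210,180:340],(400,400),interpolation=cv2.INTER_CUBIC)
w=cv2.imread('pics/scene23.png');cv2.imwrite('pics/zw23.png',np.hstack([a,cv2.resize(w[150:290,90:230],(400,400),interpolation=cv2.INTER_CUBIC)]))
E
```

```text
28.6833 [ 0.5281 -0.2076  0.1449] [ 1.  -5.4 -1.2]
```

View pics/zw23.png

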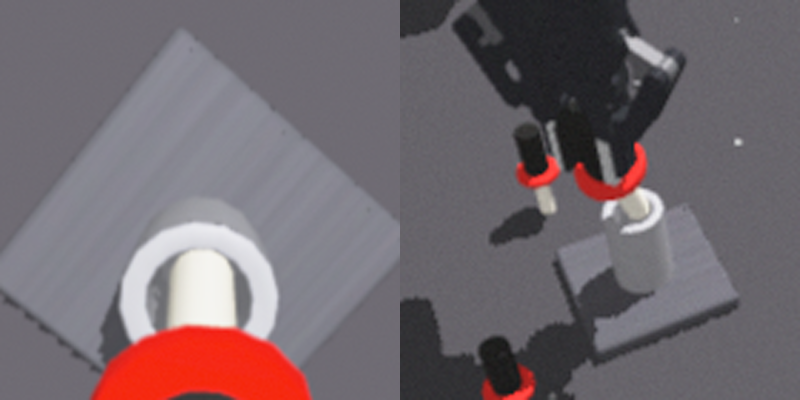

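Emit:
carry_out(moves=[0, -0.05, 0, -0.5, 0, 0, -0.1, 0, -1.0, 0, 0, -0.15, 0, -1.5, 0, 0, -0.2, 0, -2.0, 0, 0, -0.2, 0, -2.5, 0, 0, -0.2, 0, -3.0, 0, 0, -0.2, 0, -3.3, 0, 0, -0.2, 0, -3.3, 0])

```text
time: 29.45
tool_pos: [0.5152, -0.1772, 0.1466]
tool_rot: [0.591, 0.39, 0.588, -0.391]
contact_force: [1.0, -5.0, 0.8]
gripper_width: 0.291
```

```bash
python3 look.py 24 wrist scene side; python3 - <<'E'
from h import *
w=cv2.imread('pics/wrist24.png');a=cv2.resize(w[100:300,160:360],(400,400),interpolation=cv2.INTER_CUBIC)
w=cv2.imread('pics/scene24.png');b=cv2.imread('pics/side24.png');cv2.imwrite('pics/zw24.png',np.hstack([a,cv2.resize(w[150:290,90:230],(400,400),interpolation=cv2.INTER_CUBIC)]));cv2.imwrite('pics/zd24.png',cv2.resize(b[90:220,210:340],(600,600),interpolation=cv2.INTER_CUBIC))
E
```

```text
29.45 [ 0.5152 -0.1772  0.1466] [ 1.  -5.   0.8]
```

View pics/zw24.png

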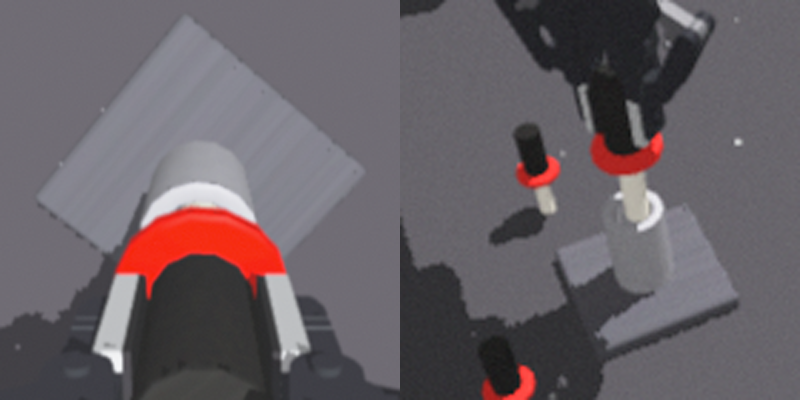

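View pics/zd24.png

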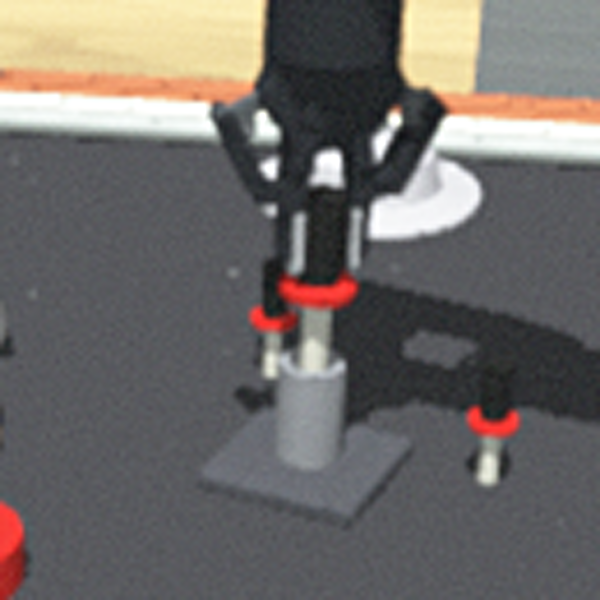

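Emit:
carry_out(moves=[0, 0, 0, 0.5, 0, 0, 0, 0, 0.6, 0, 0, 1, 0, 0.6, 0, 0, 2, 0, 0.6, 0, 0, 3, 0, 0.6, 0, 0, 3, 0, 0.6, 0, 0, 3, 0, 0.6, 0])

```text
time: 30.18
tool_pos: [0.5156, -0.1811, 0.1128]
tool_rot: [0.588, 0.391, 0.591, -0.391]
contact_force: [1.0, -0.2, -2.2]
gripper_width: 0.291
```

```bash
python3 look.py 25 wrist side; python3 - <<'E'
from h import *
w=cv2.imread('pics/wrist25.png');a=cv2.resize(w[100:300,160:360],(400,400),interpolation=cv2.INTER_CUBIC)
b=cv2.imread('pics/side25.png');cv2.imwrite('pics/zw25.png',np.hstack([a,cv2.resize(b[90:220,210:340],(400,400),interpolation=cv2.INTER_CUBIC)]))
E
```

```text
30.1833 [ 0.5156 -0.1811  0.1128] [ 1.  -0.2 -2.2]
```

View pics/zw25.png

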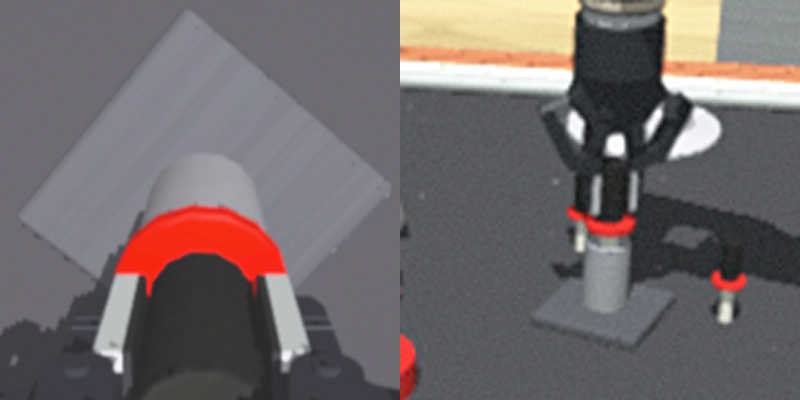

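Emit:
carry_out(moves=[0, 0.5, 0.1, 0, 0, 0, 0.9, 0.1, 0, 0, 0, 0.9, 0.1, 0, 0, 0, 0.9, 0.1, 0, 0])

```text
time: 30.62
tool_pos: [0.5175, -0.1813, 0.1056]
tool_rot: [0.589, 0.391, 0.59, -0.391]
contact_force: [-0.2, -0.0, -0.9]
gripper_width: 0.29
```

Emit:
carry_out(moves=[0, 0.2, 0, 0, 0, 0, 0.3, 0, 0, 0, 0, 0.3, 0, 0, 0])

```text
time: 30.87
tool_pos: [0.5176, -0.1814, 0.1028]
tool_rot: [0.589, 0.391, 0.589, -0.391]
contact_force: [0.6, 0.3, -1.4]
gripper_width: 0.289
```

Emit:
carry_out(moves=[0, 0.2, 0, 0, 0, 0, 0.3, 0, 0, 0, 0, 0.3, 0, 0, 0])

```text
time: 31.12
tool_pos: [0.5178, -0.1815, 0.1]
tool_rot: [0.589, 0.391, 0.589, -0.391]
contact_force: [-0.5, -0.7, -1.0]
gripper_width: 0.29
```

```bash
python3 look.py 26 side; python3 - <<'E'
from h import *
b=cv2.imread('pics/side26.png');cv2.imwrite('pics/zw26.png',cv2.resize(b[110:220,230:340],(600,600),interpolation=cv2.INTER_CUBIC))
E
```

```text
31.1167 [ 0.5178 -0.1815  0.1   ] [-0.5 -0.7 -1. ]
```

View pics/zw26.png

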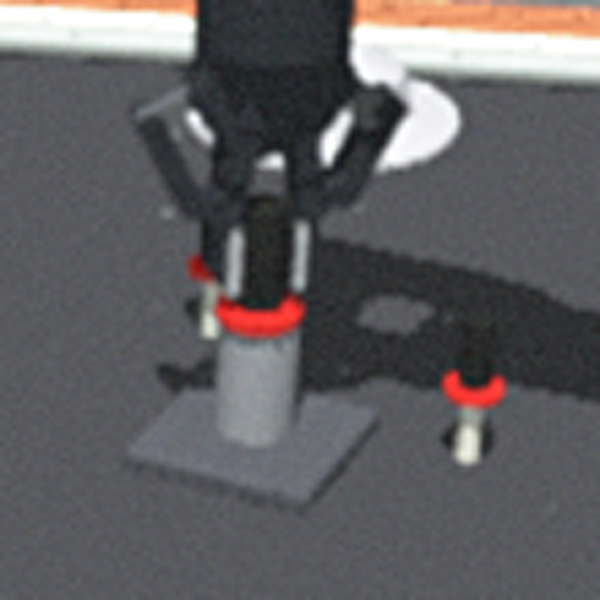

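Emit:
carry_out(moves=[0, 0.2, 0, 0, 0, 0, 0.3, 0, 0, 0, 0, 0.3, 0, 0, 0])

```text
time: 31.42
tool_pos: [0.5184, -0.1819, 0.0997]
tool_rot: [0.59, 0.391, 0.589, -0.391]
contact_force: [-5.1, 1.0, 10.1]
gripper_width: 0.29
```

Emit:
carry_out(moves=[0, 0.1, 0, 0, 0, 0, 0.2, 0, 0, 0, 0, 0.2, 0, 0, 0])

```text
time: 31.67
tool_pos: [0.5187, -0.182, 0.0997]
tool_rot: [0.59, 0.391, 0.589, -0.391]
contact_force: [-9.4, 3.3, 19.2]
gripper_width: 0.293
```

Emit:
carry_out(moves=[0, -0.2, 0, 0, 0, 0, -0.35, 0, 0, 0, 0, -0.35, 0, 0, 0, 0.45, -0.35, 0, 0, 0, 0.6, -0.35, 0, 0, 0, 1, -0.35, 0, 0, 0, 1, -0.35, 0, 0, 0, 1, -0.35, 0, 0, 0, 1, -0.35, 0, 0, 0])

```text
time: 32.42
tool_pos: [0.5175, -0.1814, 0.0982]
tool_rot: [0.589, 0.391, 0.59, -0.391]
contact_force: [0.0, -0.3, -1.0]
gripper_width: 0.999
```

```bash
python3 look.py 27 side wrist; python3 - <<'E'
from h import *
b=cv2.imread('pics/side27.png');a=cv2.imread('pics/wrist27.png');cv2.imwrite('pics/zw27.png',np.hstack([cv2.resize(b[110:220,230:340],(380,380),interpolation=cv2.INTER_CUBIC),cv2.resize(a[150:,140:380],(380,380))]))
E
```

```text
32.4167 [ 0.5175 -0.1814  0.0982] [ 0.  -0.3 -1. ]
```

View pics/zw27.png

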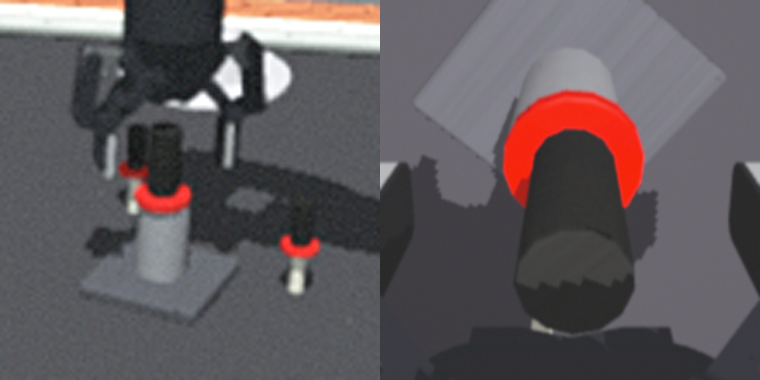

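Released: the drift stands upright with its guard on the rim. I rise clear and then take a last look at the cup from above.

Emit:
carry_out(moves=[1, -2, 0, 0, 0, 1, -6, 0, 0, 0, 1, -10, 0, 0, 0, 1, -14, 0, 0, 0, 1, -17, 0, 0, 0, 1, -17, 3, -3, 0, 1, -17, 6, -6, 0, 1, -17, 9, -9, 0, 1, -17, 12, -12, 0, 1, -17, 14.5, -15, 0, 1, -17, 17, -18, 0, 1, -17, 19, -21, 0])

```text
time: 33.52
tool_pos: [0.6115, 0.0882, 0.2684]
tool_rot: [0.59, 0.391, 0.589, -0.39]
contact_force: [1.0, -0.9, 0.0]
gripper_width: 1.003
```

Emit:
carry_out(moves=[1, 0, 1.5, -3.5, 0, 1, 0, 3, -7, 0, 1, 0, 4.5, -10.5, 0, 1, 0, 6, -14, 0, 1, 0, 7, -17, 0, 1, 0, 7.2, -20, 0, 1, 0, 7.2, -20, 0, 1, 0, 7.2, -20, 0, 1, 0, 7.2, -20, 0, 1, 0, 7.2, -20, 0])

```text
time: 34.35
tool_pos: [0.5997, 0.2971, 0.2685]
tool_rot: [0.589, 0.391, 0.589, -0.391]
contact_force: [-0.6, 0.2, -0.1]
gripper_width: 1.001
```

```bash
python3 look.py 28 wrist scene side; python3 - <<'E'
from h import *
b=cv2.imread('pics/side28.png');a=cv2.imread('pics/scene28.png');cv2.imwrite('pics/zw28.png',np.hstack([cv2.resize(b[110:220,230:340],(380,380),interpolation=cv2.INTER_CUBIC),cv2.resize(a[150:290,90:230],(380,380))]))
E
```

```text
34.35 [0.5997 0.2971 0.2685] [-0.6  0.2 -0.1]
```

View pics/wrist28.png

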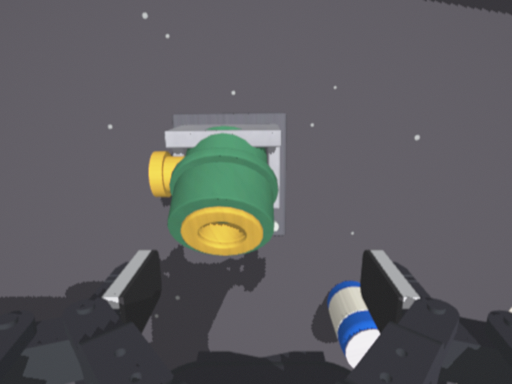

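View pics/zw28.png

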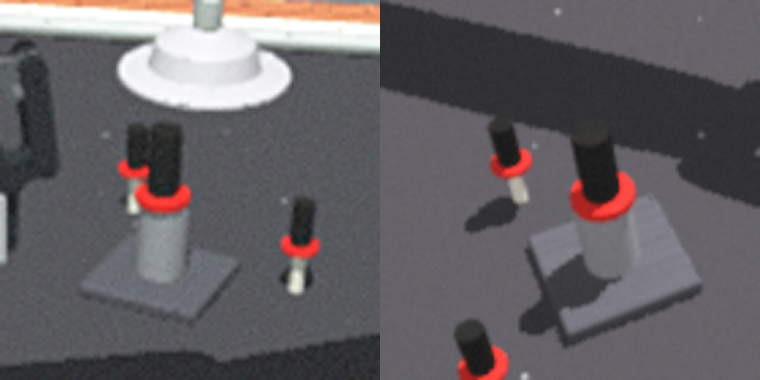

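View pics/scene28.png

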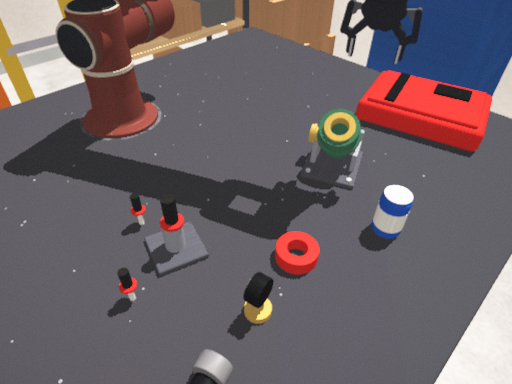

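```bash
python3 - <<'E'
from circ import *
import pickle
o=pickle.load(open('ci28.pkl','rb'));w=cv2.imread('pics/wrist28.png');s=cv2.imread('pics/scene28.png')
cv2.imwrite('pics/zz28.png',cv2.resize(w[190:270,155:290],(810,480),interpolation=cv2.INTER_CUBIC))
ow,_=contours(w,(30,130,170),(110,215,245),(165,200,280,265));os_,_=contours(s,(60,165,200),(140,230,255),(320,105,360,145))
ew=cv2.fitEllipse(cv2.convexHull(ow.astype(np.float32)));es=cv2.fitEllipse(os_.astype(np.float32));print(ew,es)
X,r=tri((o['wrist'],ew[0]),(o['scene'],es[0]));n=normal(np.radians(35),np.radians(-66.8))
print(X,r*1e3,"moved along n mm",(X-np.array([.58745,.23825,.13578]))@n*1e3)
print(fit([(o['wrist'],ow,.0357),(o['scene'],os_,.0352)],[.586,.242,.13,.6,-1.16])[:2])
E
```

```text
((221.7161102294922, 230.42784118652344), (48.32561492919922, 81.80719757080078), 93.2406005859375) ((339.54193115234375, 126.3455581665039), (27.398605346679688, 30.767810821533203), 81.12889099121094)
[0.58585298 0.24432286 0.12670737] [0.49365885 0.49365885] moved along n mm -10.994297856746622
(array([ 0.58641077,  0.24284753,  0.12784353,  0.5623193 , -1.14744255]), np.float64(0.7488034237021208))
```

View pics/zz28.png

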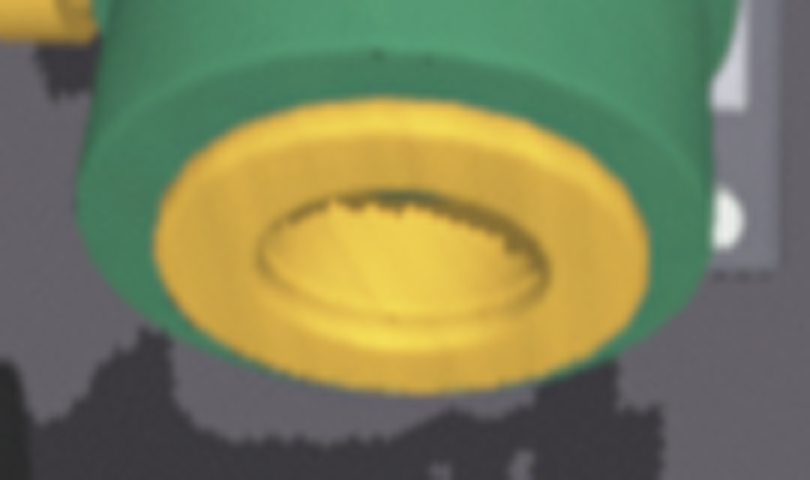

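```bash
python3 - <<'E'
from plant import workorder
print(workorder.job_done())
E
```

```text
the job is handed in; nothing more can be done
None
```

I tapped the bearing cup home, stood the drift back in its holder and handed the job in at about 34.5 s. No verdict is reported.

**How it was done:**
- **Holding the drift:** the tool can only point down, so I tilted the drift about 36° in the jaws by leaning it on the holder's rim. I pivoted it back upright in the tube at the end.
- **Tapping:** I tapped left and right in turn, then the upper and lower sides of the rim, until each side met a hard stop. By eye in the side view, the cup cocked at most about 4.5–5°, during the third tap.

**Last checks that agreed:**
- **Hard stops:** the four stop positions give a face slope of 34.7° against 35°, level side to side. The face is at about 130.6 mm height, against 129.9 mm for home.
- **Pictures:** the cup moved about 11 mm along the bore, with no gap visible under the flange. The drift stands upright with its guard on the rim, the tape roll, gauge and can look unmoved, and the gripper touches nothing.

**Checks that disagreed:** the final ellipse fit put the cup's tilt at 32.2° rather than 35°, and the cameras put its face at about 127–128 mm instead of 130. I put these down to the 2 mm camera calibration and a rough outline, and trusted the hard stops. The slope gap of 2.8° would be slightly over the 0.04 rad limit (2.3°) if it were real.

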